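# Pin the cover on a culture-dish carrier

## Task

Pack the culture dishes for transport: lay every loose red culture dish on the worktop flat on the floor of the metal carrier. Then put on the steel cover: rest its far edge (the one without notches) on the carrier's rear ledge first with the notched edge still raised, and pivot it gently down, without letting it drop, until it lies flat with the studs standing through its notches. Finally lock it by pushing one spring cotter through the cross hole of each of the two studs until its bow snaps over the stud, and leave everything else where it is.

Things in the scene. Friction and masses are not known exactly. Their poses are not given: they have to be found in the camera images.
- carrier: Fixed aluminium dish carrier, 150 (x) x 212 (y) mm; origin at the centre of its underside, on the worktop; x points to its rear (roughly away from the robot), y left, z up. Floor top at z = 6 mm. In front two stud blocks, 22 x 32 mm, at x = -64, y = +-70 mm, top z = 26 mm, each with a square steel stud 18 x 18 mm, top at z = 66 mm. Low walls at both ends and in front, top z = 22 to 24 mm
- bay (a point): middle of the bay's floor, carrier (3, 0, 6) mm, axes as the carrier's. The bay for the dishes lies between stud blocks and rear ledge: carrier x -53 to 59, y -101 to 101 mm, walled all round; three dishes fit side by side at bay x = 0, y = -67, 0, 67 mm
- ledge (a point): where the middle of the cover's far lower edge belongs on top of the rear ledge: carrier (72, 0, 26) mm. The ledge: carrier x 59 to 75 mm, full width, top z = 26 mm; behind it from x = 75 mm a blue stop lip, top z = 40 mm. Axes as the carrier's
- stud_left (a point): centre of the cross hole in the stud at carrier (-64, +70, 50) mm; the hole runs along carrier x right through the 18 mm stud, 9 x 9 mm wide, 16 mm above the top of a seated cover; a released cotter sags in it by some 14 degrees. Axes as the carrier's
- stud_right (a point): the same for the stud at carrier y = -70 mm
- cover: Loose steel cover plate, 0.6 to 0.9 kg, 146 (x -74 to 72) x 208 (y) x 8 mm, lying flat, handle up; origin at the middle of its underside; x points to the plain far edge. Near edge (x = -74 mm) with two open stud notches, 28 mm wide, centred at y = +-70 mm, reaching in to x = -50 mm. Seated: origin at carrier (0, 0, 26) mm, x along carrier x
- cover_handle (a point): middle of the cover's black bar handle: 12 mm thick (cover x), 90 mm long (cover y), 18 mm high, at cover (2, 0, 29) mm, practically over the centre of mass; the bar's underside is 12 mm above the cover's top face. Axes as the cover's
- cover_far_edge (a point): middle of the cover's plain far lower edge: cover (72, 0, 0) mm
- clip_a: Spring cotter, 45 g, lying with its axis 8 mm above the worktop: red grip head, straight steel leg 5 mm thick along x to x = +42 mm, sprung bow arm on the +y side. Origin on the leg's axis at the point that is in the middle of the stud's hole when home (head then 3 mm short of the stud). Works either side up and from either end of the hole
- clip_a_head (a point): middle of the cotter's red head: 30 (x) x 24 (y) x 16 (z) mm, at cotter (-27, 0, 0) mm; grip it across its 24 mm width. Axes as the cotter's
- clip_a_bow (a joint): angle of the cotter's bow arm, rad: 0 at rest, about 0.12 to 0.25 while riding over the stud (its flared tip, 36 mm ahead of the origin, meets the stud after the leg has entered; pushing takes about 3 to 12 N), near 0 again once its bump, 14.5 mm ahead of the origin, has dropped behind the stud
- clip_b: Spring cotter, 45 g, lying with its axis 8 mm above the worktop: red grip head, straight steel leg 5 mm thick along x to x = +42 mm, sprung bow arm on the +y side. Origin on the leg's axis at the point that is in the middle of the stud's hole when home (head then 3 mm short of the stud). Works either side up and from either end of the hole
- clip_b_head (a point): middle of the cotter's red head: 30 (x) x 24 (y) x 16 (z) mm, at cotter (-27, 0, 0) mm; grip it across its 24 mm width. Axes as the cotter's
- clip_b_bow (a joint): angle of the cotter's bow arm, rad: 0 at rest, about 0.12 to 0.25 while riding over the stud (its flared tip, 36 mm ahead of the origin, meets the stud after the leg has entered; pushing takes about 3 to 12 N), near 0 again once its bump, 14.5 mm ahead of the origin, has dropped behind the stud
- dish_0: Closed culture dish with red content, 59 mm across, 15 mm high, about 50 g; origin at the centre of its underside, z up. Two or three of the three are present in a run
- dish_1: Closed culture dish with red content, 59 mm across, 15 mm high, about 50 g; origin at the centre of its underside, z up. Two or three of the three are present in a run
- dish_2: Closed culture dish with red content, 59 mm across, 15 mm high, about 50 g; origin at the centre of its underside, z up. Two or three of the three are present in a run
- oil_bottle: small brown bottle with black cap, 26 mm across, 61 mm high; bystander, leave alone; origin at the centre of its underside
- stain_bottle: brown dropper bottle, 42 mm across, 110 mm high; bystander, leave alone; origin at the centre of its underside
- tally: metal hand tally counter with finger ring lying on its back, 76 x 56 x 20 mm; bystander, leave alone; origin at the centre of its underside

How it is judged:
By the outcome, as a careful person would: the job done as asked, in the order asked, and still so for the second after the job is handed in, with the robot touching nothing.
Of dish_0, dish_1, dish_2 only 2 to 3 are there at a start; the rules pass over those that are not, and their reading is None.
At some moment in a run one of dish_0, dish_1, dish_2, clip_a, clip_b may be knocked a few centimetres aside while the robot is not near it.
It also fails if it takes over 210 s, if anything falls off the work surface, if the arm or the gripper's body presses on something with over 40 N, if the wrist force passes 120 N, or if a joint passes its speed limit or range.

## Robot

A 6-joint arm with a two-finger parallel gripper is mounted at the origin on a cart in front of the work surface, level with it; the furniture and walls round the work are solid. World frame = base frame: x ahead of the robot, y to its left, z up, the work surface at z = 0. Lengths are in mm, angles in degrees, forces in N, time in s.
With the tool pointing down it reaches from about 300 to 850 mm from the base axis. Payload 5.4 kg.
Tool frame: the origin (TCP) lies on the centre line of the jaws, within the pads' length; the fingertips stand 14 mm ahead of it and the grasp point (between the pads) lies 5 mm behind it (ctrl.tip_reach is the z of the fingertips in the tool frame, in mm); z points along the fingers, y is the line along which they close (so a half turn about z gives the same grasp; the last joint's range is limited). The gripper opens to 85 mm and grips with 20 to 120 N. Pads are 22 mm wide; open, the fingers measure 114 mm over their backs; the gripper's body (76 mm by 85 mm) begins 54 mm behind the grasp point. The pads swing forward as they close: fully open they stand 13 mm farther back than shut.
Start: joints at [-87.783, 9.076, 91.501, -0, 79.423, -12.038], TCP at [141.565, -557.284, 245.299] pointing down, gripper open.
Joint ranges: [-166.64, 166.64], [-54.1, 131.32], [10.49, 154.53], [-73.88, 253.88], [9.74, 151.15], [-171.62, 171.62]. Speed limits (degrees/s): [147.25, 147.25, 180, 180, 180, 180].

## Interface

Orientations are given as a 3x3 rotation matrix whose columns are the frame's x, y, z axes.
In Python, from station import ctrl gives the robot as it stands.
- The arm moves only by the tool drive_tool, never from a script. Its argument "moves" is a list of rows, each a list of 3 entries, a list of its own where there are three numbers: the finger opening in cm, from 0 to 8.54, then the shift along the world's x, y, z in cm, then the turn about the world's z in rad. In form: [[gripper, [dx, dy, dz], spin], ...]. A call has 1 to 8 rows; each row shifts and turns the commanded pose from where the row before left it; what a row does not reach is not made up. A row lasts 1/8 s, in which the tool goes at most 62.5 mm and 10.7 degrees, less where a joint would pass 70% of its speed; a pose out of reach is approached as far as the arm can. A call is refused whole if a number of a shift passes 6.25 or a number of a turn 0.188, either way. A call with a gripper value outside its range is refused whole. The fingers move at their own pace and stop on an object; "newtons" is the grip in N (left out, the last holds). Time passes only in rows, so rows that do not move let the fingers close. It gives the time, the measured TCP pose, the force, the opening and the grip force at its end, in the units of the state.
- ctrl.state(): the state, without advancing time (a new reading comes with each control period).
- ctrl.camera(name): name is "side" or "top" or "wrist"; returns the picture (384x512x3 uint8, red, green, blue); there is no depth.
- ctrl.get_calibration(name): a dict with "mtx" (3x3 intrinsics, pixels), "camera_from_world" (4x4, takes a point from world to camera coordinates); the wrist camera has in their place "mount" (4x4, takes a point from camera to tool coordinates, whose origin is the TCP and whose axes are the flange's). Camera axes: x right, y down, z forward; pixel columns grow to the right and rows downward; lengths in mm; the calibration is good to about 2 mm. A picture is of the moment at which its call begins: read the wrist's pose just before it. get_calibration takes no time and is no camera call.
- ctrl.close_job(): hands the job in; it is judged then, once.
The state is a dict: "t": time; "qpos": joint angles; "joint_velocities": joint speeds; "tau": joint torques, N m; "tcp_pos": TCP position; "ee_rot": TCP orientation; "contact_force": force on the tool from outside, world axes, zero at the start; "ft_torque": the same for the moment, N m; "gripper_width": opening from 0.0 (shut) to 1.0 (fully open); "grip_force": force on a finger pad.
Only numpy, scipy, OpenCV 4.12 (cv2) and the standard library are available. Lean on these libraries where they do the work, as an engineer would, in place of code of your own. Each camera call takes 0.05 s, during which the arm holds its last target. There are 200 camera calls.

## Working session

There is one attempt and no reset: what is moved stays moved. The work goes in short steps, Python scripts to look and compute and a tool call to move; the robot and the scene stay as the last step left them, time stands still between calls to the robot, and variables do not carry over. Pictures are saved under pics/ and viewed, at most 14 in all, crops included, and the job is handed in when it is done.

Besides the shell and the picture viewer there is one more tool, called after "Emit:" by a JSON object that holds its "api" and its "payload", one argument or row to a line. drive_tool: Moves the arm, as the interface text tells. Its arguments: {"type":"object","properties":{"moves":{"type":"array"},"newtons":{"type":"number"}},"required":["moves"]}

```bash
ls; mkdir -p pics
python3 - <<'E'
from station import ctrl
import cv2,numpy as np
np.set_printoptions(precision=4,suppress=True)
for n in("top","side"):
    im=ctrl.camera(n)
    cv2.imwrite(f"pics/{n}0.png",cv2.resize(im[:,:,::-1],(800,600),interpolation=cv2.INTER_CUBIC))
    print(n,ctrl.get_calibration(n))
print(ctrl.get_calibration("wrist")); print(ctrl.state())
E
```

```text
pics
top {'mtx': array([[358.6449,   0.    , 253.0846],
       [  0.    , 358.6449, 185.1107],
       [  0.    ,   0.    ,   1.    ]]), 'camera_from_world': array([[   0.021 ,   -0.9996,    0.0183,   64.5656],
       [  -0.9972,   -0.0223,   -0.0719,  511.3108],
       [   0.0723,   -0.0168,   -0.9972, 1100.5224],
       [   0.    ,    0.    ,    0.    ,    1.    ]])}
side {'mtx': array([[395.1909,   0.    , 261.4396],
       [  0.    , 395.1909, 189.7524],
       [  0.    ,   0.    ,   1.    ]]), 'camera_from_world': array([[  -0.9496,   -0.3132,   -0.016 ,  508.5086],
       [  -0.1369,    0.46  ,   -0.8773,   89.0348],
       [   0.2821,   -0.8308,   -0.4797, 1411.908 ],
       [   0.    ,    0.    ,    0.    ,    1.    ]])}
{'mtx': array([[269.8671,   0.    , 257.4487],
       [  0.    , 269.8671, 190.25  ],
       [  0.    ,   0.    ,   1.    ]]), 'mount': array([[  -0.0006,   -0.9475,   -0.3199,   82.1818],
       [   1.    ,   -0.0008,    0.0006,    0.0082],
       [  -0.0008,   -0.3199,    0.9475, -129.2492],
       [   0.    ,    0.    ,    0.    ,    1.    ]])}
{'t': 0.1, 'qpos': array([-87.784 ,   9.1099,  91.5677,  -0.0005,  79.4235, -12.0387]), 'joint_velocities': array([-0.0102, -0.072 , -0.212 , -0.0267, -0.0737,  0.0095]), 'tau': array([ -0.0004, -39.699 , -33.2338,  -0.0002,   0.0042,  -0.    ]), 'tcp_pos': array([ 141.5309, -556.7525,  244.3827]), 'ee_rot': array([[ 0.9692,  0.2462, -0.0001],
       [ 0.2462, -0.9692,  0.0018],
       [ 0.0004, -0.0017, -1.    ]]), 'contact_force': array([-0.7247, -0.5819, -0.5392]), 'ft_torque': array([-0.0384,  0.0113, -0.0182]), 'grip_force': 0.0, 'gripper_width': 0.9952137046947152}
```

View pics/top0.png

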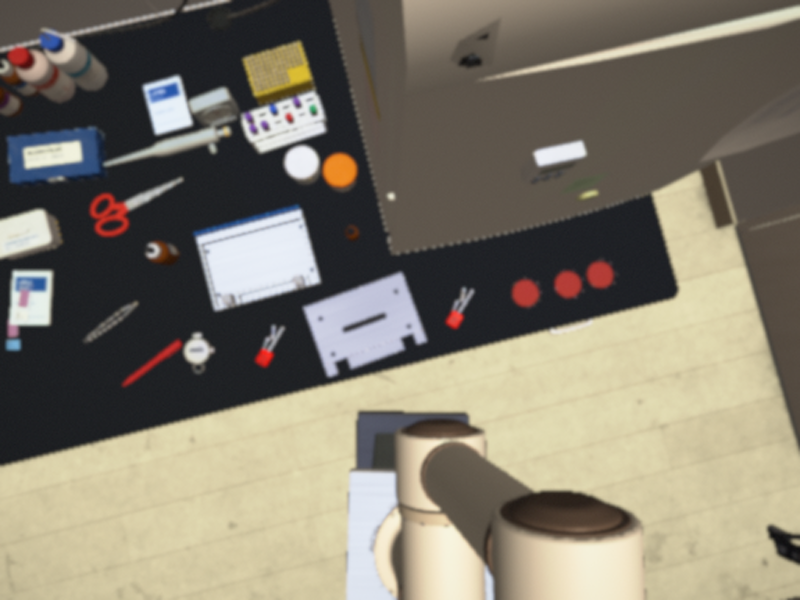

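View pics/side0.png

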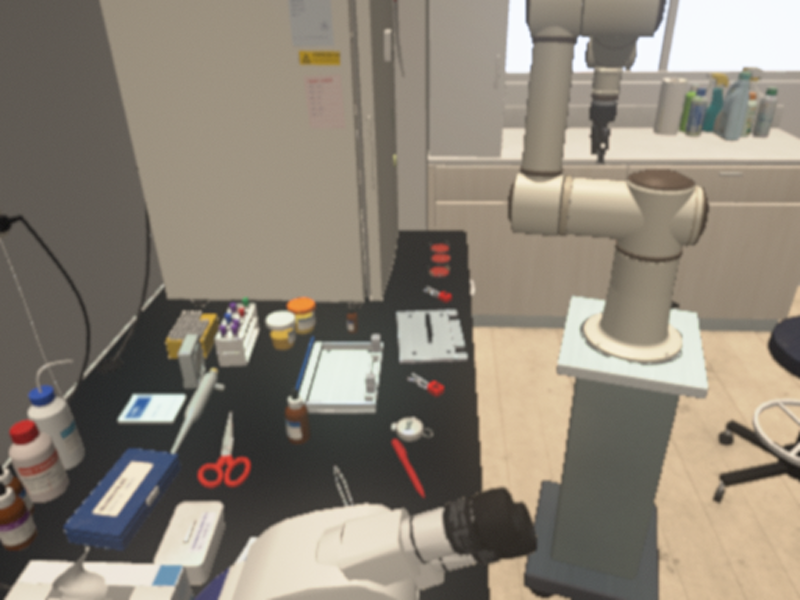

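The top picture shows the carrier at about (258,259), with its blue lip away from the robot and its studs at (230,299) and (299,282). The cover is at (364,325) with its notches toward the robot. The clip heads are at (264,358) and (455,320), and the dishes at (525,293), (568,284) and (600,274). The side view agrees.

```bash
cat > h.py <<'E'
from station import ctrl
import cv2,numpy as np
np.set_printoptions(precision=2,suppress=True)
S=800/512
def back(K,R,t,uv,z):   # R,t: camera->world ; uv in 512-px
    d=R@np.linalg.solve(K,[uv[0],uv[1],1.]); return t+d*(z-t[2])/d[2]
def fixed(name,uv,z,s=S):
    c=ctrl.get_calibration(name);M=np.linalg.inv(c["camera_from_world"])
    return back(c["mtx"],M[:3,:3],M[:3,3],np.array(uv)/s,z)
def wristpose(st):
    T=np.eye(4);T[:3,:3]=st["ee_rot"];T[:3,3]=st["tcp_pos"]
    return T@ctrl.get_calibration("wrist")["mount"]
def wrist(M,uv,z,s=S): return back(ctrl.get_calibration("wrist")["mtx"],M[:3,:3],M[:3,3],np.array(uv)/s,z)
def wproj(M,p):
    i=np.linalg.inv(M);q=ctrl.get_calibration("wrist")["mtx"]@(i[:3,:3]@np.asarray(p,float)+i[:3,3]);return q[:2]/q[2]
def shot(name,tag):
    st=ctrl.state();im=ctrl.camera(name)
    cv2.imwrite(f"pics/{tag}.png",cv2.resize(im[:,:,::-1],(800,600),interpolation=cv2.INTER_CUBIC))
    if name=="wrist": np.save(f"pics/{tag}.npy",wristpose(st))
    return im
E
python3 - <<'E'
from h import *
def P(n,l,z): print(n,*[fixed("top",u,z)[:2] for u in l])
P("carrier top corners BL BR FR FL",[(195,232),(300,207),(322,283),(215,311)],24)
P("studs",[(230,299),(299,282)],66)
P("cover corners FL FR NR NL",[(302,307),(402,271),(427,342),(332,377)],8)
P("handle ends",[(343,331),(386,315)],38)
P("clipL head, tip",[(264,358),(279,328)],8)
P("clipR head, tip",[(455,320),(468,290)],8)
P("dishes",[(525,293),(568,284),(600,274)],15)
P("fridge edge",[(390,250),(650,190)],0)
s=ctrl.state();print(s["tcp_pos"],np.degrees(np.arctan2(s["ee_rot"][1,0],s["ee_rot"][0,0])))
E
```

```text
carrier top corners BL BR FR FL [614.39 476.22] [669.89 270.03] [518.47 221.51] [458.48 429.82]
studs [480.72 389.84] [516.01 260.47]
cover corners FL FR NR NL [470.66 261.83] [547.69  63.02] [406.04  10.09] [332.91 197.83]
handle ends [424.59 176.3 ] [457.49  93.36]
clipL head, tip [367.7  333.76] [427.76 306.2 ]
clipR head, tip [451.22 -45.48] [512.23 -70.95]
dishes [ 508.23 -184.73] [ 528.33 -271.59] [ 550.04 -336.56]
fridge edge [590.96  88.12] [ 728.9  -447.54]
[ 141.53 -556.75  244.38] 14.254676393633456
```

Emit:
{"api": "drive_tool", "payload": {
  "moves": [
    [8.5,[3.8,3.1,-0.4],0.16],
    [8.5,[3.8,3.1,-0.4],0.16],
    [8.5,[3.8,3.1,-0.4],0.16],
    [8.5,[3.8,3.1,-0.4],0.16],
    [8.5,[3.8,3.1,-0.4],0.16]
  ]
}}

```text
t: 0.72
tcp_pos: [332.5, -400.9, 224.8]
ee_rot: [[0.494, 0.869, -0.0], [0.869, -0.494, 0.001], [0.0, -0.0, -1.0]]
contact_force: [-0.9, -0.9, 0.3]
gripper_width: 1.0
grip_force: 0.0
```

Emit:
{"api": "drive_tool", "payload": {
  "moves": [
    [8.5,[3.8,3.1,-0.4],0.16],
    [8.5,[3.8,3.1,-0.4],0.16],
    [8.5,[3.8,3.1,-0.4],0.16],
    [8.5,[3.8,3.1,-0.4],0.16],
    [8.5,[3.8,3.1,-0.4],0.16],
    [8.5,[0,0,0],0]
  ]
}}

```text
t: 1.48
tcp_pos: [522.9, -244.6, 204.3]
ee_rot: [[-0.279, 0.96, -0.001], [0.96, 0.279, 0.002], [0.002, -0.001, -1.0]]
contact_force: [-0.1, 0.4, -0.5]
gripper_width: 0.996
grip_force: 0.0
```

Run:
```python
from h import *
im=shot("wrist","w1")
hsv=cv2.cvtColor(im,cv2.COLOR_RGB2HSV)
m=((hsv[...,0]<8)|(hsv[...,0]>172))&(hsv[...,1]>100)&(hsv[...,2]>80)
n,l,st,c=cv2.connectedComponentsWithStats(m.astype(np.uint8))
M=np.load("pics/w1.npy")
for i in range(1,n):
    if st[i,4]>60: print(st[i],c[i],wrist(M,c[i],15,1))
s=ctrl.state();print(s["tcp_pos"],np.degrees(np.arctan2(s["ee_rot"][1,0],s["ee_rot"][0,0])))
```

```text
[ 238   98   46   47 1677] [260.66 120.66] [ 509.68 -187.     15.  ]
[ 236  172   42   40 1305] [256.41 191.71] [ 528.9  -271.07   15.  ]
[ 239  222   39   36 1094] [257.86 239.5 ] [ 549.36 -334.95   15.  ]
[ 521.87 -246.06  204.47] 106.04272784397142
```

View pics/w1.png

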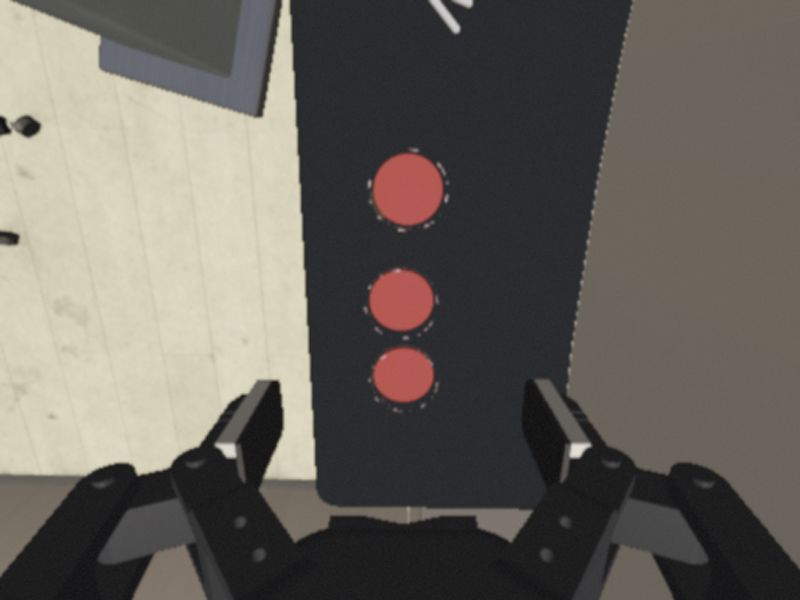

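The dishes sit at w1 pixels (408,189), (401,300) and (403,375). These agree with the top camera to about 2 mm. I'll start with the farthest one.

Emit:
{"api": "drive_tool", "payload": {
  "moves": [
    [8.5,[0.7,-2.2,-2.5],0],
    [8.5,[0.7,-2.2,-2.5],0],
    [8.5,[0.7,-2.2,-2.5],0],
    [8.5,[0.7,-2.2,-2.5],0],
    [8.5,[0,0,-3],0],
    [8.5,[0,0,-3],0],
    [8.5,[0,0,-2],0],
    [8.5,[0,0,-1.2],0]
  ],
  "newtons": 25
}}

```text
t: 2.52
tcp_pos: [548.7, -335.6, 12.3]
ee_rot: [[-0.273, 0.962, -0.001], [0.962, 0.273, 0.001], [0.001, -0.001, -1.0]]
contact_force: [0.1, -0.5, 0.0]
gripper_width: 0.993
grip_force: 0.0
```

Emit:
{"api": "drive_tool", "payload": {
  "moves": [
    [8.5,[0,0,0],0],
    [5.6,[0,0,0],0],
    [5.6,[0,0,0],0],
    [5.6,[0,0,0],0],
    [5.6,[0,0,0],0],
    [5.6,[0,0,0],0]
  ]
}}

```text
t: 3.28
tcp_pos: [550.6, -336.1, 15.0]
ee_rot: [[-0.275, 0.962, 0.002], [0.962, 0.275, -0.002], [-0.002, 0.001, -1.0]]
contact_force: [-0.7, 1.0, 5.9]
gripper_width: 0.672
grip_force: 27.2
```

Emit:
{"api": "drive_tool", "payload": {
  "moves": [
    [5.6,[0,0,2],0],
    [5.6,[0,0,5],0],
    [5.6,[0,0,5],0],
    [5.6,[-1,4,3],0],
    [5.6,[-1,4.2,3],0],
    [5.6,[-1.2,4.2,0],0],
    [5.6,[-1.2,4.2,0],0],
    [5.6,[-1.2,4.2,0],0]
  ]
}}

```text
t: 4.28
tcp_pos: [493.0, -126.0, 194.4]
ee_rot: [[-0.274, 0.962, 0.001], [0.962, 0.274, -0.001], [-0.001, 0.001, -1.0]]
contact_force: [-0.0, 0.3, -0.4]
gripper_width: 0.665
grip_force: 27.1
```

Emit:
{"api": "drive_tool", "payload": {
  "moves": [
    [5.6,[-1.2,4.2,0],0],
    [5.6,[-1.2,4.2,0],0],
    [5.6,[0,4.2,0],0],
    [5.6,[0,4.2,0],0],
    [5.6,[0.5,4.2,0],0],
    [5.6,[1,4.2,0],0],
    [5.6,[1.5,4.2,0],0],
    [5.6,[1.5,4.2,0],0]
  ]
}}

```text
t: 5.28
tcp_pos: [514.8, 210.2, 194.5]
ee_rot: [[-0.275, 0.962, 0.001], [0.962, 0.275, 0.0], [-0.0, 0.001, -1.0]]
contact_force: [0.1, -0.6, -0.9]
gripper_width: 0.666
grip_force: 27.1
```

Emit:
{"api": "drive_tool", "payload": {
  "moves": [
    [5.6,[2,4.2,0],0],
    [5.6,[2,4.2,0],0],
    [5.6,[0,0,0],0],
    [5.6,[0,0,0],0]
  ]
}}

```text
t: 5.78
tcp_pos: [554.3, 292.4, 193.7]
ee_rot: [[-0.275, 0.962, -0.0], [0.962, 0.275, -0.0], [-0.0, -0.0, -1.0]]
contact_force: [-0.4, -0.7, 0.3]
gripper_width: 0.663
grip_force: 27.1
```

Run:
```python
from h import *
shot("wrist","w2");s=ctrl.state();print(s["tcp_pos"],s["gripper_width"],np.degrees(np.arctan2(s["ee_rot"][1,0],s["ee_rot"][0,0])))
```

```text
[554.26 291.99 193.75] 0.6686721152152163 105.90239179034349
```

View pics/w2.png

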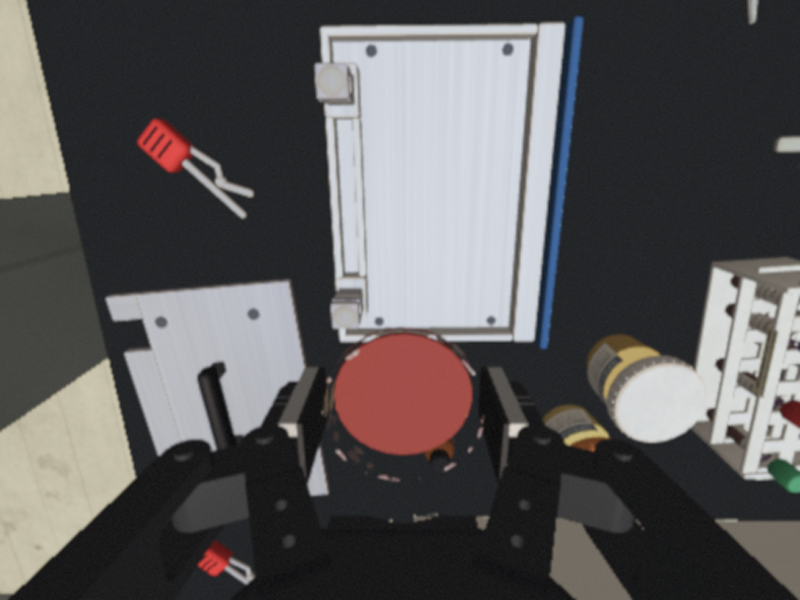

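The whole carrier shows here. The stud tops are at (331,81) and (347,303), the rear ledge corners at (565,24) and (535,341), and the front corners at (320,28) and (341,341). The dish is held at (403,393).

Run:
```python
from h import *
from scipy.optimize import least_squares
M=np.load("pics/w2.npy")
pts=[((331,81),(-64,70,66)),((347,303),(-64,-70,66)),((565,24),(75,106,26)),((535,341),(75,-106,26)),((320,28),(-75,106,23)),((341,341),(-75,-106,23))]
def w(p,c): a=p[2];return np.array([p[0]+c[0]*np.cos(a)-c[1]*np.sin(a),p[1]+c[0]*np.sin(a)+c[1]*np.cos(a),c[2]])
f=lambda p:np.concatenate([wproj(M,w(p,c))*S-u for u,c in pts])
r=least_squares(f,[560,342,.26],loss="soft_l1",f_scale=3);p=r.x
print(p[:2],np.degrees(p[2]));print(f(p).reshape(-1,2))
for c in [(3,67,6),(3,0,6),(3,-67,6)]: print(w(p,c))
# clip L
for u in [(163,146),(244,214),(192,170)]: print(wrist(M,u,8))
for u in [(211,372),(231,445)]: print("handle",wrist(M,u,38))
```

```text
[564.83 348.91] 16.635592201654145
[[ 0.12 -0.37]
 [-1.59 15.43]
 [ 0.72 -1.43]
 [-0.04 -0.31]
 [ 0.57 -0.43]
 [-0.06  0.28]]
[548.52 413.97   6.  ]
[567.7  349.77   6.  ]
[586.88 285.57   6.  ]
[368.09 330.77   8.  ]
[430.37 299.31   8.  ]
[389.65 320.1    8.  ]
handle [434.7  181.23  38.  ]
handle [459.18 119.15  38.  ]
```

Emit:
{"api": "drive_tool", "payload": {
  "moves": [
    [5.6,[1.6,-0.4,-2],0.012],
    [5.6,[1.65,-0.3,-3],0],
    [5.6,[0,0,-4],0],
    [5.6,[0,0,-4],0],
    [5.6,[0,0,-2.2],0],
    [5.6,[0,0,-1],0],
    [5.6,[0,0,-0.6],0],
    [5.6,[0,0,-0.3],0]
  ]
}}

```text
t: 6.82
tcp_pos: [588.5, 286.3, 24.3]
ee_rot: [[-0.286, 0.958, 0.003], [0.958, 0.286, 0.001], [0.0, 0.004, -1.0]]
contact_force: [-3.3, -0.8, 11.0]
gripper_width: 0.663
grip_force: 28.3
```

Emit:
{"api": "drive_tool", "payload": {
  "moves": [
    [5.6,[0,0,-0.1],0],
    [6.6,[0,0,0],0],
    [6.6,[0,0,0],0],
    [6.6,[0,0,0],0],
    [6.6,[0,0,3],0],
    [6.6,[0,0,5],0],
    [8.5,[0,0,5],0],
    [8.5,[-2,-2,4],0]
  ]
}}

```text
t: 7.82
tcp_pos: [568.5, 266.3, 194.8]
ee_rot: [[-0.287, 0.958, 0.005], [0.958, 0.287, 0.001], [-0.0, 0.005, -1.0]]
contact_force: [0.5, 0.8, 0.1]
gripper_width: 0.994
grip_force: 0.0
```

Run:
```python
from h import *
im=shot("wrist","w3");M=np.load("pics/w3.npy");s=ctrl.state();print(s["tcp_pos"],s["contact_force"])
hsv=cv2.cvtColor(im,cv2.COLOR_RGB2HSV)
m=((hsv[...,0]<8)|(hsv[...,0]>172))&(hsv[...,1]>100)&(hsv[...,2]>80)
n,l,st,c=cv2.connectedComponentsWithStats(m.astype(np.uint8))
for i in range(1,n):
    if st[i,4]>60: print(st[i],c[i],wrist(M,c[i],21,1))
im=ctrl.camera("top");hsv=cv2.cvtColor(im,cv2.COLOR_RGB2HSV)
m=((hsv[...,0]<8)|(hsv[...,0]>172))&(hsv[...,1]>100)&(hsv[...,2]>80)
n,l,st,c=cv2.connectedComponentsWithStats(m.astype(np.uint8))
for i in range(1,n):
    if st[i,4]>20: print(st[i],fixed("top",c[i],15,1))
```

```text
[568.82 264.87 200.48] [5.03 1.7  3.56]
[ 74  43  38  38 874] [92.42 61.48] [374.39 331.83  21.  ]
[ 257  144   42   41 1332] [277.34 164.11] [587.83 283.95  21.  ]
[499 235  13  19 149] [506.36 242.31] [899.38 270.3   21.  ]
[  5  30  17  14 155] [969.42 852.4   15.  ]
[ 57 123  26  29 444] [646.67 652.15  15.  ]
[191 154   5   9  31] [591.93 266.68  15.  ]
[355 173  17  18 245] [ 528.64 -270.19   15.  ]
[328 179  18  18 250] [ 509.07 -184.7    15.  ]
[285 198  12  13 103] [453.23 -42.62  15.  ]
[ 78 217  39  30 228] [357.54 548.4   15.  ]
```

View pics/w3.png

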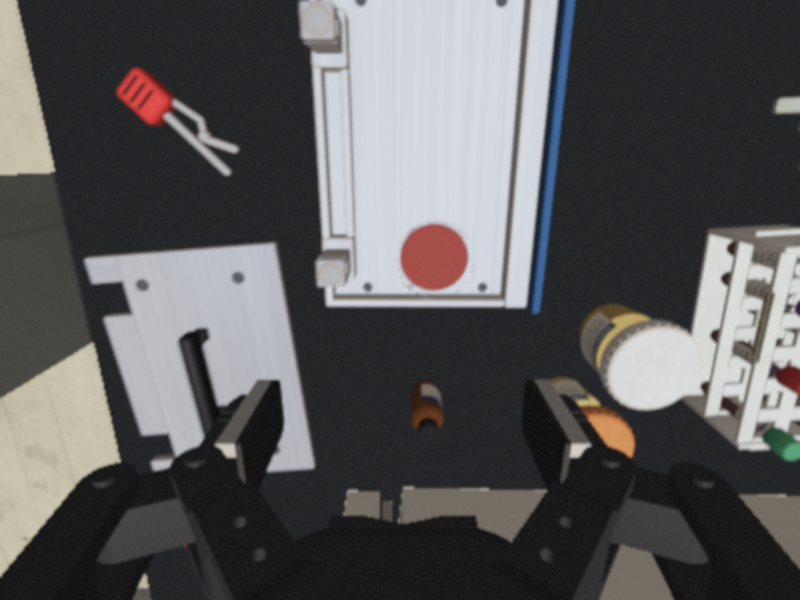

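The first dish lies flat at (434,257), in the right end of the bay. Next is the dish at (528.7,-270.5).

Emit:
{"api": "drive_tool", "payload": {
  "moves": [
    [8.5,[-3.3,-4.5,0],0],
    [8.5,[-3.3,-4.7,0],0],
    [8.5,[-3.3,-4.7,0],0],
    [8.5,[0,-5,0],0],
    [8.5,[0,-5,0],0],
    [8.5,[0,-5,0],0],
    [8.5,[0,-5,0],0],
    [8.5,[1,-5,0],0]
  ]
}}

```text
t: 8.93
tcp_pos: [477.8, -124.8, 191.1]
ee_rot: [[-0.286, 0.958, 0.0], [0.958, 0.286, -0.0], [-0.0, 0.0, -1.0]]
contact_force: [0.6, -0.2, 0.2]
gripper_width: 0.993
grip_force: 0.0
```

Emit:
{"api": "drive_tool", "payload": {
  "moves": [
    [8.5,[1.5,-5,0],0],
    [8.5,[1.7,-5,-2],0],
    [8.5,[1.7,-4.7,-3],0],
    [8.5,[0,0,-4],0],
    [8.5,[0,0,-4],0],
    [8.5,[0,0,0],0]
  ]
}}

```text
t: 9.68
tcp_pos: [524.5, -268.3, 57.3]
ee_rot: [[-0.286, 0.958, -0.007], [0.958, 0.286, 0.005], [0.007, -0.005, -1.0]]
contact_force: [0.5, 0.3, 0.1]
gripper_width: 0.995
grip_force: 0.0
```

Emit:
{"api": "drive_tool", "payload": {
  "moves": [
    [8.5,[0.2,0,-2.5],0],
    [8.5,[0,0,-2],0],
    [8.5,[0,0,0],0],
    [5.6,[0,0,0],0],
    [5.6,[0,0,0],0],
    [5.6,[0,0,0],0],
    [5.6,[0,0,0],0],
    [5.6,[0,0,0],0]
  ]
}}

```text
t: 10.68
tcp_pos: [529.8, -271.0, 18.0]
ee_rot: [[-0.286, 0.958, 0.002], [0.958, 0.286, -0.001], [-0.002, 0.001, -1.0]]
contact_force: [-2.1, 0.8, 6.0]
gripper_width: 0.663
grip_force: 26.6
```

Emit:
{"api": "drive_tool", "payload": {
  "moves": [
    [5.6,[0,0,3],0],
    [5.6,[0,0,5],0],
    [5.6,[0,0,5],0],
    [5.6,[-1.5,4,4],0],
    [5.6,[-1.5,4.5,0],0],
    [5.6,[-1.5,4.5,0],0],
    [5.6,[-1.4,4.5,0],0],
    [5.6,[0,4.5,0],0]
  ]
}}

```text
t: 11.68
tcp_pos: [469.3, -48.9, 186.7]
ee_rot: [[-0.285, 0.958, 0.001], [0.958, 0.285, -0.0], [-0.0, 0.001, -1.0]]
contact_force: [1.7, -0.1, -0.2]
gripper_width: 0.661
grip_force: 26.3
```

Emit:
{"api": "drive_tool", "payload": {
  "moves": [
    [5.6,[0,4.5,0],0],
    [5.6,[0,4.5,0],0],
    [5.6,[0,4.5,0],0],
    [5.6,[0,4.5,0],0],
    [5.6,[0.9,4.5,0],0],
    [5.6,[1.5,4.5,0],0],
    [5.6,[1.5,4.5,0],0],
    [5.6,[1.5,4.5,0],0]
  ]
}}

```text
t: 12.68
tcp_pos: [524.5, 311.3, 186.8]
ee_rot: [[-0.286, 0.958, 0.001], [0.958, 0.286, 0.0], [-0.0, 0.001, -1.0]]
contact_force: [-0.6, -0.2, -0.4]
gripper_width: 0.662
grip_force: 26.3
```

Emit:
{"api": "drive_tool", "payload": {
  "moves": [
    [5.6,[2.2,4,0],0],
    [5.6,[2.2,0,-3],0],
    [5.6,[0,0,-4],0],
    [5.6,[0,0,0],0]
  ]
}}

```text
t: 13.18
tcp_pos: [565.3, 348.6, 112.2]
ee_rot: [[-0.286, 0.958, -0.008], [0.958, 0.286, -0.003], [-0.001, -0.008, -1.0]]
contact_force: [0.0, 0.1, -0.9]
gripper_width: 0.66
grip_force: 26.3
```

Emit:
{"api": "drive_tool", "payload": {
  "moves": [
    [5.6,[0.1,-0.1,-4],0],
    [5.6,[0,0,-3],0],
    [5.6,[0,0,-1.2],0],
    [5.6,[0,0,-0.5],0],
    [5.6,[0,0,-0.4],0],
    [5.6,[0,0,0],0]
  ]
}}

```text
t: 13.92
tcp_pos: [569.6, 349.0, 26.3]
ee_rot: [[-0.286, 0.958, 0.001], [0.958, 0.286, 0.001], [0.0, 0.001, -1.0]]
contact_force: [-0.2, -0.3, -0.1]
gripper_width: 0.661
grip_force: 26.3
```

Emit:
{"api": "drive_tool", "payload": {
  "moves": [
    [5.6,[-0.1,0.1,-0.2],0],
    [5.6,[0,0,-0.1],0],
    [5.6,[0,0,0],0]
  ]
}}

```text
t: 14.3
tcp_pos: [568.7, 350.1, 24.0]
ee_rot: [[-0.286, 0.958, 0.001], [0.958, 0.286, 0.0], [0.0, 0.001, -1.0]]
contact_force: [-2.0, -1.5, 6.6]
gripper_width: 0.662
grip_force: 27.2
```

Emit:
{"api": "drive_tool", "payload": {
  "moves": [
    [6.6,[0,0,0],0],
    [6.6,[0,0,0],0],
    [6.6,[0,0,0],0],
    [6.6,[0,0,3],0],
    [6.6,[0,0,5],0],
    [8.5,[0,0,5],0],
    [8.5,[-1,-4,4],0],
    [8.5,[-3,-5,0],0]
  ]
}}

```text
t: 15.3
tcp_pos: [531.1, 259.7, 197.3]
ee_rot: [[-0.287, 0.958, 0.01], [0.958, 0.287, 0.002], [-0.001, 0.01, -1.0]]
contact_force: [0.3, -1.1, 0.5]
gripper_width: 0.997
grip_force: 0.0
```

Emit:
{"api": "drive_tool", "payload": {
  "moves": [
    [8.5,[-3,-5,0],0],
    [8.5,[-3,-5,0],0],
    [8.5,[0,-5,0],0],
    [8.5,[0,-5,0],0],
    [8.5,[0,-5,0],0],
    [8.5,[0,-5,0],0],
    [8.5,[0,-5,0],0],
    [8.5,[0,-4,0],0]
  ]
}}

```text
t: 16.3
tcp_pos: [467.8, -132.2, 192.4]
ee_rot: [[-0.285, 0.959, 0.0], [0.959, 0.285, -0.0], [-0.0, 0.0, -1.0]]
contact_force: [0.4, 0.1, 0.2]
gripper_width: 0.994
grip_force: 0.0
```

Run:
```python
from h import *
im=shot("top","t2")
hsv=cv2.cvtColor(im,cv2.COLOR_RGB2HSV)
m=((hsv[...,0]<8)|(hsv[...,0]>172))&(hsv[...,1]>100)&(hsv[...,2]>80)
n,l,st,c=cv2.connectedComponentsWithStats(m.astype(np.uint8))
for i in range(1,n):
    if st[i,4]>20: print(st[i],fixed("top",c[i],15,1))
print(ctrl.state()["tcp_pos"])
```

```text
[  5  30  17  14 175] [967.68 850.27  15.  ]
[32 43  6 12 36] [932.63 778.51  15.  ]
[ 57 123  26  29 468] [646.64 652.44  15.  ]
[181 152  15  14 166] [589.03 282.5   15.  ]
[160 158  15  14 168] [568.52 347.    15.  ]
[285 199  12  12 106] [452.85 -42.36  15.  ]
[ 78 217  39  31 250] [357.23 548.6   15.  ]
[163 223  13  12 111] [369.98 333.22  15.  ]
[ 467.98 -136.21  192.68]
```

Run:
```python
from h import *
im=shot("wrist","w4");M=np.load("pics/w4.npy")
hsv=cv2.cvtColor(im,cv2.COLOR_RGB2HSV)
m=((hsv[...,0]<8)|(hsv[...,0]>172))&(hsv[...,1]>100)&(hsv[...,2]>80)
n,l,st,c=cv2.connectedComponentsWithStats(m.astype(np.uint8))
for i in range(1,n):
    if st[i,4]>60: print(st[i],wrist(M,c[i],15,1),wrist(M,c[i],8,1))
print(ctrl.state()["tcp_pos"])
```

```text
[253  70  33  36 723] [453.49 -43.46  15.  ] [453.7  -43.16   8.  ]
[ 258  197   41   39 1261] [ 507.93 -183.6    15.  ] [ 509.38 -186.49    8.  ]
[ 468.03 -133.64  192.57]
```

Emit:
{"api": "drive_tool", "payload": {
  "moves": [
    [8.5,[2,-2.5,-2],0],
    [8.5,[2.05,-2.5,-3],0],
    [8.5,[0,0,-4],0],
    [8.5,[0,0,-4],0],
    [8.5,[0,0,0],0]
  ]
}}

```text
t: 17.02
tcp_pos: [505.9, -177.8, 59.1]
ee_rot: [[-0.286, 0.958, -0.007], [0.958, 0.286, 0.005], [0.006, -0.005, -1.0]]
contact_force: [0.4, -0.2, 0.6]
gripper_width: 0.992
grip_force: 0.0
```

Emit:
{"api": "drive_tool", "payload": {
  "moves": [
    [8.5,[0,0,-3],0],
    [8.5,[0,0,-1.5],0],
    [8.5,[0,0,0],0],
    [5.6,[0,0,0],0],
    [5.6,[0,0,0],0],
    [5.6,[0,0,0],0],
    [5.6,[0,0,0],0],
    [5.6,[0,0,0],0]
  ]
}}

```text
t: 18.02
tcp_pos: [509.6, -180.8, 19.1]
ee_rot: [[-0.286, 0.958, 0.002], [0.958, 0.286, -0.001], [-0.002, 0.002, -1.0]]
contact_force: [-0.7, 1.1, 5.3]
gripper_width: 0.659
grip_force: 25.6
```

Emit:
{"api": "drive_tool", "payload": {
  "moves": [
    [5.6,[0,0,3],0],
    [5.6,[0,0,5],0],
    [5.6,[0,0,5],0],
    [5.6,[-1.3,4,4],0],
    [5.6,[-1.3,4.5,0],0],
    [5.6,[-1.4,4.5,0],0],
    [5.6,[0,4.5,0],0],
    [5.6,[0,4.5,0],0]
  ]
}}

```text
t: 19.02
tcp_pos: [468.5, 41.1, 188.3]
ee_rot: [[-0.286, 0.958, 0.002], [0.958, 0.286, -0.0], [-0.001, 0.002, -1.0]]
contact_force: [1.2, 0.2, 0.6]
gripper_width: 0.664
grip_force: 26.9
```

Emit:
{"api": "drive_tool", "payload": {
  "moves": [
    [5.6,[0,4.5,0],0],
    [5.6,[0,4.5,0],0],
    [5.6,[0,4.5,0],0],
    [5.6,[0,4.5,0],0],
    [5.6,[1,4.5,0],0],
    [5.6,[1.5,4.5,0],0],
    [5.6,[1.5,4.5,0],0],
    [5.6,[1.5,4.5,0],0]
  ]
}}

```text
t: 20.02
tcp_pos: [524.0, 401.3, 188.1]
ee_rot: [[-0.286, 0.958, 0.001], [0.958, 0.286, 0.0], [0.0, 0.001, -1.0]]
contact_force: [0.6, 0.3, -0.8]
gripper_width: 0.659
grip_force: 26.9
```

Emit:
{"api": "drive_tool", "payload": {
  "moves": [
    [5.6,[2,1.8,0],0],
    [5.6,[0.5,0,-3],0],
    [5.6,[0,0,-4],0],
    [5.6,[0,0,-2.5],0],
    [5.6,[0,0,0],0]
  ]
}}

```text
t: 20.65
tcp_pos: [546.9, 416.9, 90.0]
ee_rot: [[-0.286, 0.958, -0.004], [0.958, 0.286, -0.002], [-0.001, -0.005, -1.0]]
contact_force: [0.1, 0.6, -0.7]
gripper_width: 0.659
grip_force: 26.9
```

Emit:
{"api": "drive_tool", "payload": {
  "moves": [
    [5.6,[0.1,0,-3],0],
    [5.6,[0,0,-2],0],
    [5.6,[0,0,-1],0],
    [5.6,[0,0,-0.4],0],
    [5.6,[0,0,-0.2],0],
    [5.6,[0,0,-0.2],0],
    [5.6,[0,0,0],0]
  ]
}}

```text
t: 21.52
tcp_pos: [550.1, 418.1, 25.2]
ee_rot: [[-0.286, 0.958, 0.001], [0.958, 0.286, 0.001], [0.0, 0.002, -1.0]]
contact_force: [0.1, 0.2, 1.3]
gripper_width: 0.665
grip_force: 27.1
```

Emit:
{"api": "drive_tool", "payload": {
  "moves": [
    [5.6,[-0.15,-0.1,-0.2],0],
    [5.6,[0,0,0],0],
    [6.6,[0,0,0],0],
    [6.6,[0,0,0],0],
    [6.6,[0,0,0],0],
    [6.6,[0,0,3],0],
    [6.6,[0,0,5],0],
    [8.5,[0,0,5],0]
  ]
}}

```text
t: 22.52
tcp_pos: [547.3, 416.3, 152.8]
ee_rot: [[-0.286, 0.958, -0.002], [0.958, 0.286, -0.001], [-0.0, -0.002, -1.0]]
contact_force: [-0.1, 0.2, -0.4]
gripper_width: 0.954
grip_force: 0.0
```

Emit:
{"api": "drive_tool", "payload": {
  "moves": [
    [8.5,[-2,-4,4],0.08],
    [8.5,[-2,-4.5,0],0],
    [8.5,[-2,-4.5,0],0],
    [8.5,[-2,-4.5,0],0],
    [8.5,[-2,-4.5,0],0],
    [8.5,[-1,-4,0],0],
    [8.5,[0,0,0],0],
    [8.5,[0,0,0],0]
  ]
}}

```text
t: 23.52
tcp_pos: [438.1, 157.0, 192.3]
ee_rot: [[-0.361, 0.932, 0.0], [0.932, 0.361, 0.0], [0.0, 0.0, -1.0]]
contact_force: [-0.4, -0.4, -0.0]
gripper_width: 0.994
grip_force: 0.0
```

Run:
```python
from h import *
shot("wrist","w5");s=ctrl.state();print(s["tcp_pos"],np.degrees(np.arctan2(s["ee_rot"][1,0],s["ee_rot"][0,0])))
```

```text
[438.16 157.31 192.3 ] 111.22616343361656
```

View pics/w5.png

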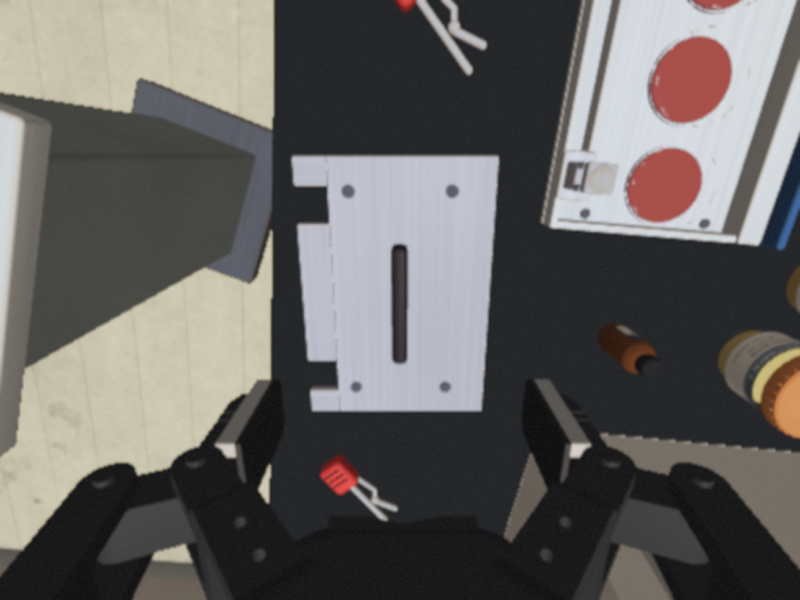

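The cover lies straight in this view. Its top corners are at (292,156), (498,156), (482,411) and (312,411), and the handle runs from (400,245) to (399,360).

Run:
```python
from h import *
from scipy.optimize import least_squares
M=np.load("pics/w5.npy")
pts=[((292,156),(-74,104,8)),((498,156),(72,104,8)),((482,411),(72,-104,8)),((312,411),(-74,-104,8)),((400,245),(2,45,38)),((399,361),(2,-45,38))]
def w(p,c): a=p[2];return np.array([p[0]+c[0]*np.cos(a)-c[1]*np.sin(a),p[1]+c[0]*np.sin(a)+c[1]*np.cos(a),c[2]])
f=lambda p:np.concatenate([wproj(M,w(p,c))*S-u for u,c in pts])
p=least_squares(f,[440,135,.37],loss="soft_l1",f_scale=3).x
print(p[:2],np.degrees(p[2]));print(f(p).reshape(-1,2));print("handle",w(p,(2,0,29)))
# stud right top check against carrier
print("stud R top",wrist(M,(575,175),66),wrist(M,(600,178),66))
```

```text
[442.2  134.96] 21.215493754350334
[[-0.42 -0.64]
 [ 0.73 -0.89]
 [-0.66 -1.46]
 [ 0.12 -1.28]
 [-0.59  1.54]
 [ 0.81  3.75]]
handle [444.07 135.68  29.  ]
stud R top [506.11 259.55  66.  ] [520.54 263.33  66.  ]
```

Emit:
{"api": "drive_tool", "payload": {
  "moves": [
    [4,[0.3,-1,-3],0],
    [4,[0.3,-1.15,-3],0],
    [4,[0,0,-4],0],
    [4,[0,0,-2],0],
    [4,[0,0,0],0],
    [4,[0,0,0],0]
  ],
  "newtons": 40
}}

```text
t: 24.32
tcp_pos: [444.9, 135.8, 73.2]
ee_rot: [[-0.363, 0.932, 0.001], [0.932, 0.363, 0.0], [-0.0, 0.001, -1.0]]
contact_force: [0.9, 0.9, 0.3]
gripper_width: 0.47
grip_force: 0.0
```

Run:
```python
from h import *
shot("wrist","w6");s=ctrl.state();print(ctrl.tip_reach,s["tcp_pos"],s["contact_force"],s["gripper_width"])
```

```text
14.0 [445.21 135.69  73.53] [-0.21 -1.01  0.11] 0.467956417925755
```

View pics/w6.png

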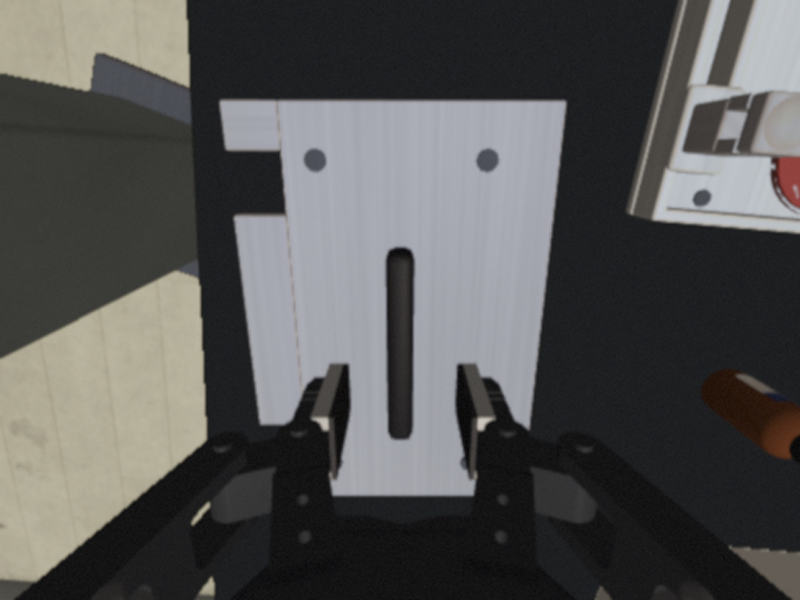

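The handle, at about (400,343), is centred between the pads. I'll lower so that only the top 7 mm or so is pinched, close and lift.

Emit:
{"api": "drive_tool", "payload": {
  "moves": [
    [3,[0,0,-1.5],0],
    [3,[0,0,-1.3],0],
    [2,[0,0,0],0],
    [0.8,[0,0,0],0],
    [0.8,[0,0,0],0],
    [0.8,[0,0,0],0],
    [0.8,[0,0,0],0],
    [0.8,[0,0,0],0]
  ]
}}

```text
t: 25.38
tcp_pos: [443.7, 135.2, 44.0]
ee_rot: [[-0.362, 0.932, -0.001], [0.932, 0.362, -0.0], [0.0, -0.001, -1.0]]
contact_force: [0.1, 0.2, -7.1]
gripper_width: 0.124
grip_force: 40.3
```

Emit:
{"api": "drive_tool", "payload": {
  "moves": [
    [0.8,[0,0,0.3],0],
    [0.8,[0,0,1],0],
    [0.8,[0,0,2],0],
    [0.8,[0,0,2],0],
    [0.8,[0,0,0],0],
    [0.8,[0,0,0],0]
  ]
}}

```text
t: 26.12
tcp_pos: [443.6, 135.2, 96.9]
ee_rot: [[-0.362, 0.932, -0.001], [0.932, 0.362, -0.0], [0.0, -0.001, -1.0]]
contact_force: [-1.0, -0.1, -8.0]
gripper_width: 0.123
grip_force: 40.3
```

Emit:
{"api": "drive_tool", "payload": {
  "moves": [
    [0.8,[0,0.6,1.5],0],
    [0.8,[0,1.4,2],0],
    [0.8,[0.5,2.2,1.8],-0.01],
    [0.8,[1,2.6,0],-0.01],
    [0.8,[1.5,2.6,0],-0.01],
    [0.8,[1.5,2.6,0],-0.01],
    [0.8,[1.5,2.6,0],-0.01],
    [0.8,[1.5,2.4,0],-0.01]
  ]
}}

```text
t: 27.12
tcp_pos: [519.0, 306.6, 150.2]
ee_rot: [[-0.305, 0.952, -0.001], [0.952, 0.305, -0.0], [0.0, -0.001, -1.0]]
contact_force: [0.1, -0.4, -7.1]
gripper_width: 0.124
grip_force: 40.3
```

Emit:
{"api": "drive_tool", "payload": {
  "moves": [
    [0.8,[1.5,2,0],-0.01],
    [0.8,[1.2,1.4,0],-0.01],
    [0.8,[0.77,0.63,0],0],
    [0.8,[0,0,-1],0],
    [0.8,[0,0,-1],0],
    [0.8,[0,0,0],0],
    [0.8,[0,0,0],0]
  ]
}}

```text
t: 28.0
tcp_pos: [553.6, 345.2, 130.2]
ee_rot: [[-0.286, 0.958, -0.0], [0.958, 0.286, -0.0], [-0.0, -0.0, -1.0]]
contact_force: [-0.4, -0.2, -7.0]
gripper_width: 0.123
grip_force: 40.3
```

Run:
```python
from h import *
shot("wrist","w7");s=ctrl.state();print(s["tcp_pos"],np.degrees(np.arctan2(s["ee_rot"][1,0],s["ee_rot"][0,0])),s["contact_force"],s["ft_torque"])
```

```text
[553.91 345.37 130.68] 106.60401297528529 [ 0.79  0.24 -7.69] [ 0.08 -0.01 -0.  ]
```

View pics/w7.png

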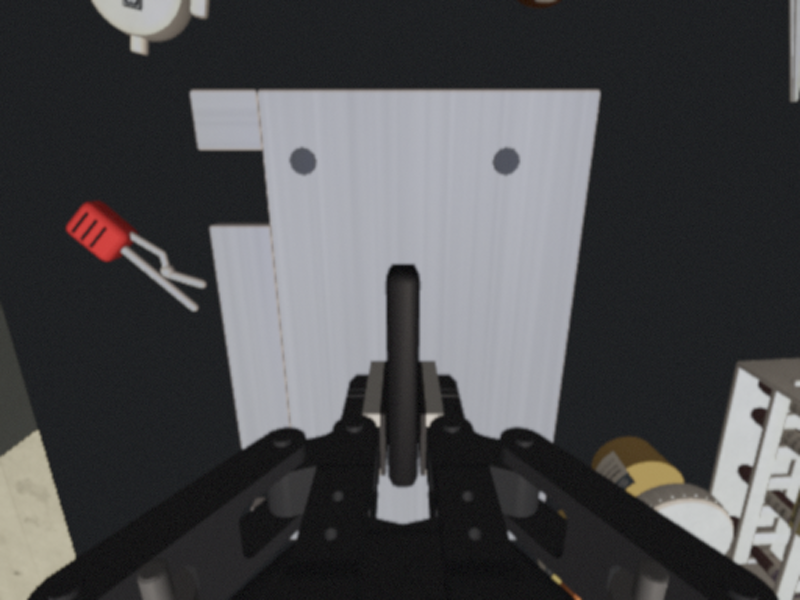

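The cover hangs level over the carrier with the handle at (402,375). Now I lower it onto the stud tops to give it its tilt.

Emit:
{"api": "drive_tool", "payload": {
  "moves": [
    [0.8,[0,0,-1],0],
    [0.8,[0,0,-0.5],0],
    [0.8,[0,0,-0.2],0],
    [0.8,[0,0,-0.2],0],
    [0.8,[0,0,0],0]
  ],
  "newtons": 30
}}

```text
t: 28.68
tcp_pos: [553.8, 345.5, 111.2]
ee_rot: [[-0.286, 0.958, -0.0], [0.958, 0.286, -0.0], [-0.0, -0.0, -1.0]]
contact_force: [0.7, 0.7, -8.2]
gripper_width: 0.122
grip_force: 40.3
```

Emit:
{"api": "drive_tool", "payload": {
  "moves": [
    [0.8,[0.03,0.01,-0.15],0],
    [0.8,[0.03,0.01,-0.15],0],
    [0.8,[0,0,0],0]
  ]
}}

```text
t: 29.05
tcp_pos: [554.3, 345.7, 108.1]
ee_rot: [[-0.286, 0.958, -0.0], [0.958, 0.286, -0.0], [-0.0, -0.0, -1.0]]
contact_force: [-0.6, 0.5, -7.0]
gripper_width: 0.12
grip_force: 40.3
```

Emit:
{"api": "drive_tool", "payload": {
  "moves": [
    [0.8,[0.06,0.02,-0.15],0],
    [0.8,[0.06,0.02,-0.15],0],
    [0.8,[0,0,0],0]
  ]
}}

```text
t: 29.42
tcp_pos: [555.7, 346.2, 105.7]
ee_rot: [[-0.286, 0.958, 0.0], [0.958, 0.286, 0.0], [0.0, 0.0, -1.0]]
contact_force: [-0.1, -0.0, -5.5]
gripper_width: 0.122
grip_force: 40.6
```

Emit:
{"api": "drive_tool", "payload": {
  "moves": [
    [0.8,[0.06,0.02,-0.12],0],
    [0.8,[0.06,0.02,-0.12],0],
    [0.8,[0,0,0],0],
    [0.8,[0,0,0],0]
  ],
  "newtons": 30
}}

```text
t: 29.92
tcp_pos: [557.1, 346.6, 103.5]
ee_rot: [[-0.286, 0.958, 0.001], [0.958, 0.286, 0.0], [-0.0, 0.001, -1.0]]
contact_force: [-1.9, -0.8, 1.5]
gripper_width: 0.122
grip_force: 41.7
```

Emit:
{"api": "drive_tool", "payload": {
  "moves": [
    [0.8,[0.06,0.02,-0.12],0],
    [0.8,[0.06,0.02,-0.12],0],
    [0.8,[0,0,0],0],
    [0.8,[0,0,0],0]
  ]
}}

```text
t: 30.42
tcp_pos: [558.7, 347.1, 101.0]
ee_rot: [[-0.286, 0.958, 0.002], [0.958, 0.286, 0.001], [0.0, 0.002, -1.0]]
contact_force: [2.4, -0.9, 3.0]
gripper_width: 0.124
grip_force: 44.4
```

Emit:
{"api": "drive_tool", "payload": {
  "moves": [
    [0.8,[0.06,0.02,-0.12],0],
    [0.8,[0.06,0.02,-0.12],0],
    [0.8,[0,0,0],0],
    [0.8,[0,0,0],0]
  ]
}}

```text
t: 30.92
tcp_pos: [559.9, 347.5, 98.7]
ee_rot: [[-0.286, 0.958, 0.002], [0.958, 0.286, 0.001], [0.0, 0.002, -1.0]]
contact_force: [1.9, -0.3, 6.3]
gripper_width: 0.124
grip_force: 48.2
```

Run:
```python
from h import *
a=shot("wrist","w8");s=ctrl.state();print(s["tcp_pos"],s["contact_force"],s["ft_torque"])
im=ctrl.camera("side")[180:300,140:300]
b=cv2.resize(im[:,:,::-1],(640,480),interpolation=cv2.INTER_CUBIC);cv2.imwrite("pics/s8.png",b)
```

```text
[559.93 347.46  98.74] [ 1.73 -0.74  4.89] [-0.28  0.21 -0.01]
```

View pics/s8.png

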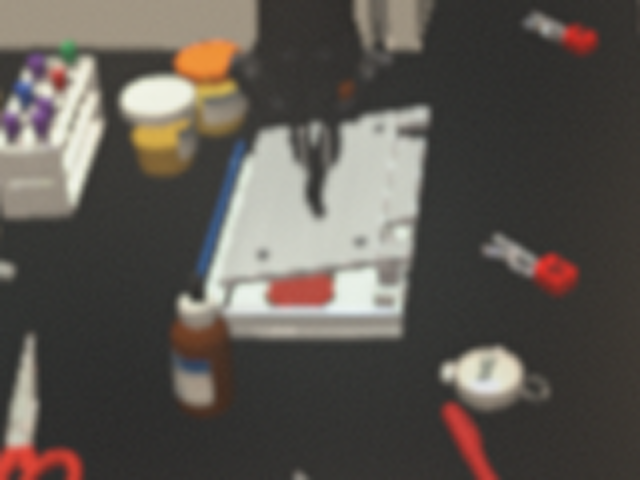

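```bash
cat > tilt.py <<'E'
from h import *
from scipy.optimize import least_squares
def tilt(tag):
    "cover tilt (deg, near edge up) relative to the tool, from its left edge in a wrist picture"
    g=cv2.cvtColor(cv2.resize(cv2.imread(f"pics/{tag}.png"),(512,384),interpolation=cv2.INTER_AREA),cv2.COLOR_BGR2GRAY).astype(float)
    m=(g>110).astype(np.uint8);n,l,st,c=cv2.connectedComponentsWithStats(m);k=l[130,240];m=l==k
    cols=np.arange(180,350,10);top=[np.argmax(m[:,q]) for q in cols]
    a=np.polyfit(cols,top,1)
    rows=np.arange(80,220,10);r=[np.nonzero(m[q])[0].max() for q in rows]
    b=np.polyfit(rows,r,1)
    u=(b[0]*a[1]+b[1])/(1-a[0]*b[0]);return np.degrees(np.arctan(a[0])),np.array([u,a[0]*u+a[1]])
if __name__=="__main__":
    import sys
    for t in sys.argv[1:]: print(t,*tilt(t))
E
python3 tilt.py w7 w8
python3 - <<'E'
# predicted slope of left edge / FL corner for tilt th about bar, tool frame -> wrist cam
from h import *
m=np.linalg.inv(ctrl.get_calibration("wrist")["mount"]);K=ctrl.get_calibration("wrist")["mtx"]
def pr(x,y,z): q=K@(m[:3,:3]@[y,x,z]+m[:3,3]);return q[:2]/q[2]   # cover x -> tool y, cover y -> tool x
for th in (0,4,8,12,16):
    t=np.radians(th);o=[]
    for cx in (-50,72):
        X=cx-2;Z=-28   # relative to pinch centre, up
        x=X*np.cos(t)+Z*-np.sin(t)*-1*-1 if 0 else X*np.cos(t)+Z*np.sin(t); z=-X*np.sin(t)+Z*np.cos(t)
        o.append(pr(x,104,6-z))
    print(th,np.degrees(np.arctan2(o[1][1]-o[0][1],o[1][0]-o[0][0])),o[1])
E
```

```text
w7 -0.3932001571845659 [383.37  56.8 ]
w8 1.1513778144424573 [373.61  60.28]
0 -0.03541064011279672 [385.66  57.05]
4 0.5518422467125702 [378.05  58.3 ]
8 1.1432689759126546 [370.43  59.45]
12 1.7430741723710863 [362.8   60.49]
16 2.3557075340861164 [355.18  61.44]
```

The wrist view puts the cover at about 7 degrees of tilt. I'll press further, then lift and check whether the tilt holds.

Emit:
{"api": "drive_tool", "payload": {
  "moves": [
    [0.8,[0.05,0.015,-0.12],0],
    [0.8,[0.05,0.015,-0.12],0],
    [0.8,[0,0,0],0],
    [0.8,[0,0,0],0]
  ],
  "newtons": 30
}}

```text
t: 31.52
tcp_pos: [561.0, 347.8, 96.5]
ee_rot: [[-0.286, 0.958, 0.002], [0.958, 0.286, 0.001], [0.0, 0.002, -1.0]]
contact_force: [1.9, -0.4, 5.1]
gripper_width: 0.126
grip_force: 51.5
```

Emit:
{"api": "drive_tool", "payload": {
  "moves": [
    [0.8,[0.05,0.015,-0.12],0],
    [0.8,[0.05,0.015,-0.12],0],
    [0.8,[0,0,0],0],
    [0.8,[0,0,0],0]
  ]
}}

```text
t: 32.02
tcp_pos: [562.1, 348.1, 94.2]
ee_rot: [[-0.286, 0.958, 0.002], [0.958, 0.286, 0.001], [0.0, 0.002, -1.0]]
contact_force: [1.3, -0.4, 7.3]
gripper_width: 0.121
grip_force: 54.7
```

```bash
python3 -c "
from h import *
shot('wrist','w9')
s=ctrl.state();print(s['tcp_pos'],s['contact_force'],s['ft_torque'],s['gripper_width'],s['grip_force'])"; python3 tilt.py w9
```

```text
[562.06 348.14  94.19] [ 2.18 -0.96  6.55] [-0.34  0.26  0.04] 0.12529734104779477 54.66361868195236
w9 2.1616086621694386 [372.76  62.84]
```

Emit:
{"api": "drive_tool", "payload": {
  "moves": [
    [0.8,[0,0,0.3],0],
    [0.8,[0,0,0.5],0],
    [0.8,[0,0,0.6],0],
    [0.8,[0,0,0.8],0],
    [0.8,[0,0,0],0],
    [0.8,[0,0,0],0]
  ]
}}

```text
t: 32.83
tcp_pos: [560.9, 347.9, 115.0]
ee_rot: [[-0.286, 0.958, -0.001], [0.958, 0.286, -0.0], [-0.0, -0.001, -1.0]]
contact_force: [0.3, -0.2, -8.2]
gripper_width: 0.122
grip_force: 40.9
```

```bash
python3 -c "
from h import *
shot('wrist','w10')
s=ctrl.state();print(s['tcp_pos'],s['contact_force'],s['ft_torque'],s['gripper_width'],s['grip_force'])"; python3 tilt.py w10
```

```text
[560.84 347.84 114.84] [-0.05  0.04 -6.89] [ 0.05 -0.1   0.02] 0.12418817887878145 40.90039392001927
w10 1.1513778144424573 [367.16  60.15]
```

View pics/w10.png

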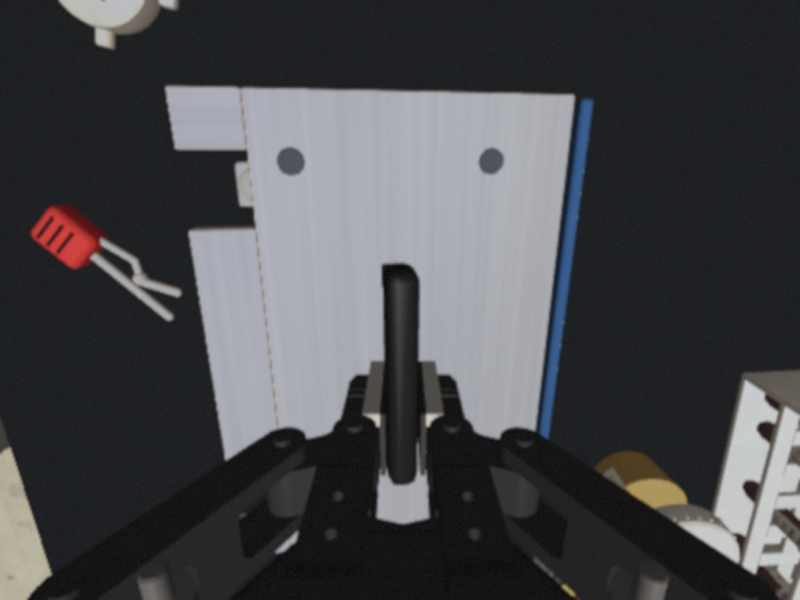

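The tilt holds at about 10 degrees after lifting. The left stud top shows through the notch at (245,185), and the cover corners are at (166,87) and (574,96).

```bash
cat > cov.py <<'E'
from h import *
from scipy.optimize import least_squares
from scipy.spatial.transform import Rotation as Ro
C=np.array([564.83,348.91,0]);RC=Ro.from_euler("z",16.64,degrees=True).as_matrix()
def fit(tag,pts,M=None):
    M=np.load(f"pics/{tag}.npy") if M is None else M
    def w(p,c): return C+RC@(p[:3]+Ro.from_euler("zyx",[p[5],p[4],p[3]]).apply(c))
    f=lambda p:np.concatenate([np.concatenate([wproj(M,w(p,np.array(c,float)))*S-u for u,c in pts]),[p[3]*100,p[5]*100]])
    r=least_squares(f,[0,0,60,0,.15,0],loss="soft_l1",f_scale=3)
    p=r.x;e=lambda c:RC.T@(w(p,np.array(c,float))-C)
    print("origin",p[:3],"rpy",np.degrees(p[3:]));print("resid",f(p)[:-2].reshape(-1,2))
    for n,c in [("far edge",(72,0,0)),("notch end L",(-50,70,0)),("near edge",(-74,0,0)),("handle top",(2,0,38))]: print(n,e(c))
E
python3 - <<'E'
from cov import *
fit("w10",[((166,87),(-74,104,8)),((574,96),(72,104,8)),((175,149),(-74,84,8)),((189,230),(-74,56,8)),((255,228),(-50,56,8)),((247,149),(-50,84,8)),((240,88),(-50,104,8))])
M=np.load("pics/w10.npy")
print("lip",[RC.T@(wrist(M,u,40)-C) for u in [(580,99),(593,99),(550,430)]], "stud",RC.T@(wrist(M,(237,185),66)-C))
print("tcp", RC.T@(ctrl.state()["tcp_pos"]-C))
E
```

```text
Traceback (most recent call last):
  File "cov.py", line 9, in fit
    r=least_squares(f,[0,0,60,0,.15,0],loss="soft_l1",f_scale=3)
  File "cov.py", line 8, in <lambda>
    f=lambda p:np.concatenate([np.concatenate([wproj(M,w(p,np.array(c,float)))*S-u for u,c in pts]),[p[3]*100,p[5]*100]])
                                               ~~~~~^^^^^^^^^^^^^^^^^^^^^^^^^^
  File "h.py", line 15, in wproj
    i=np.linalg.inv(M);q=ctrl.get_calibration("wrist")["mtx"]@(i[:3,:3]@np.asarray(p,float)+i[:3,3]);return q[:2]/q[2]
                         ~~~~~~~~~~~~~~~~~~~~^^^^^^^^^
ValueError: time passes only in moves, steps and waits
```

```bash
sed -i 's/ctrl.get_calibration("wrist")\["mtx"\]/KW/g; s/^S=/KW=np.array([[269.8671,0,257.4487],[0,269.8671,190.25],[0,0,1]])\nS=/' h.py
python3 - <<'E'
from cov import *
fit("w10",[((166,87),(-74,104,8)),((574,96),(72,104,8)),((175,149),(-74,84,8)),((189,230),(-74,56,8)),((255,228),(-50,56,8)),((247,149),(-50,84,8)),((240,88),(-50,104,8))])
M=np.load("pics/w10.npy")
print("lip",[RC.T@(wrist(M,u,40)-C) for u in [(580,99),(593,99),(550,430)]], "stud",RC.T@(wrist(M,(237,185),66)-C))
print("tcp", RC.T@(ctrl.state()["tcp_pos"]-C))
E
```

```text
origin [-11.73  -0.14  69.78] rpy [-0.07  7.83 -0.23]
resid [[-0.31 -0.62]
 [-0.06 -0.3 ]
 [ 0.73  0.54]
 [-0.59 -0.66]
 [ 0.28  0.1 ]
 [-0.18  0.87]
 [ 0.13  0.08]]
far edge [59.6  -0.43 59.97]
notch end L [-60.98  70.07  76.46]
near edge [-85.04   0.17  79.86]
handle top [ -4.57  -0.1  107.15]
lip [array([ 74.18, 105.57,  40.  ]), array([ 79.92, 105.56,  40.  ]), array([ 80.16, -66.93,  40.  ])] stud [-71.88  70.7   66.  ]
tcp [ -4.13   0.12 114.84]
```

Emit:
{"api": "drive_tool", "payload": {
  "moves": [
    [0.8,[0.55,0.165,0],0],
    [0.8,[0.55,0.165,0],0],
    [0.8,[0,0,-0.5],0],
    [0.8,[0,0,-1],0],
    [0.8,[0,0,-1],0],
    [0.8,[0,0,-0.4],0],
    [0.8,[0,0,0],0]
  ]
}}

```text
t: 33.75
tcp_pos: [571.7, 351.0, 85.5]
ee_rot: [[-0.286, 0.958, -0.001], [0.958, 0.286, -0.0], [-0.0, -0.001, -1.0]]
contact_force: [-0.2, 0.0, -6.5]
gripper_width: 0.129
grip_force: 41.0
```

```bash
python3 -c "
from cov import *
shot('wrist','w11')
s=ctrl.state();print(RC.T@(s['tcp_pos']-C),s['contact_force'],s['grip_force'])"; python3 tilt.py w11
```

```text
[ 7.67  0.1  86.22] [ 0.3  -0.18 -7.13] 40.967085210140795
w11 1.2215631166996328 [366.98  60.46]
```

View pics/w11.png

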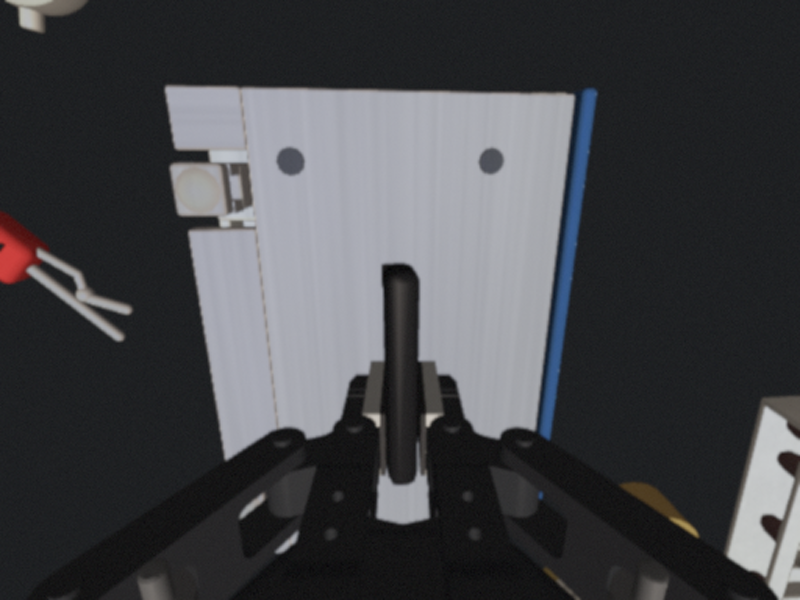

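The left stud, at (200,190), is centred in the notch and the far edge is just in front of the blue lip. Next I lower to ledge contact and then pivot.

Emit:
{"api": "drive_tool", "payload": {
  "moves": [
    [0.8,[0,0,-0.15],0],
    [0.8,[0,0,-0.15],0],
    [0.8,[0,0,-0.1],0],
    [0.8,[0,0,-0.1],0],
    [0.8,[0,0,0],0]
  ]
}}

```text
t: 34.42
tcp_pos: [572.1, 351.2, 81.1]
ee_rot: [[-0.286, 0.958, -0.0], [0.958, 0.286, -0.0], [-0.0, -0.0, -1.0]]
contact_force: [-0.4, -0.3, -8.3]
gripper_width: 0.122
grip_force: 40.9
```

Emit:
{"api": "drive_tool", "payload": {
  "moves": [
    [0.8,[-0.03,-0.01,-0.1],0],
    [0.8,[-0.06,-0.02,-0.1],0],
    [0.8,[0,0,0],0],
    [0.8,[0,0,0],0]
  ]
}}

```text
t: 34.92
tcp_pos: [571.2, 350.9, 79.3]
ee_rot: [[-0.286, 0.958, -0.0], [0.958, 0.286, 0.0], [0.0, -0.0, -1.0]]
contact_force: [-0.4, 1.1, -6.8]
gripper_width: 0.122
grip_force: 39.0
```

Emit:
{"api": "drive_tool", "payload": {
  "moves": [
    [0.8,[-0.06,-0.02,-0.1],0],
    [0.8,[-0.06,-0.02,-0.1],0],
    [0.8,[0,0,0],0],
    [0.8,[0,0,0],0]
  ]
}}

```text
t: 35.42
tcp_pos: [570.2, 350.6, 77.5]
ee_rot: [[-0.286, 0.958, 0.0], [0.958, 0.286, 0.0], [0.0, 0.001, -1.0]]
contact_force: [1.2, 0.8, -6.8]
gripper_width: 0.129
grip_force: 37.5
```

Emit:
{"api": "drive_tool", "payload": {
  "moves": [
    [0.8,[-0.06,-0.02,-0.1],0],
    [0.8,[-0.06,-0.02,-0.1],0],
    [0.8,[0,0,0],0],
    [0.8,[0,0,0],0]
  ]
}}

```text
t: 35.92
tcp_pos: [569.0, 350.2, 75.4]
ee_rot: [[-0.286, 0.958, 0.0], [0.958, 0.286, 0.0], [0.0, 0.0, -1.0]]
contact_force: [1.4, 0.4, -5.8]
gripper_width: 0.124
grip_force: 36.8
```

```bash
python3 -c "
from cov import *
shot('wrist','w12')
s=ctrl.state();print(RC.T@(s['tcp_pos']-C),s['contact_force'],s['grip_force'])"; python3 tilt.py w12
```

```text
[ 4.33  0.02 75.37] [ 0.47  1.08 -5.25] 36.768413786776364
w12 -0.07021538091952731 [376.12  57.45]
```

Emit:
{"api": "drive_tool", "payload": {
  "moves": [
    [0.8,[-0.05,-0.015,-0.1],0],
    [0.8,[-0.05,-0.015,-0.1],0],
    [0.8,[0,0,0],0],
    [0.8,[0,0,0],0]
  ]
}}

```text
t: 36.48
tcp_pos: [568.0, 349.9, 73.5]
ee_rot: [[-0.286, 0.958, 0.0], [0.958, 0.286, 0.0], [0.0, 0.0, -1.0]]
contact_force: [-0.1, 0.5, -4.6]
gripper_width: 0.122
grip_force: 37.0
```

Emit:
{"api": "drive_tool", "payload": {
  "moves": [
    [0.8,[-0.05,-0.015,-0.1],0],
    [0.8,[0,0,-0.05],0],
    [0.8,[0,0,0],0],
    [0.8,[0,0,0],0]
  ]
}}

```text
t: 36.98
tcp_pos: [567.2, 349.6, 71.9]
ee_rot: [[-0.286, 0.958, -0.0], [0.958, 0.286, -0.0], [-0.0, -0.0, -1.0]]
contact_force: [-1.0, -0.8, -1.8]
gripper_width: 0.123
grip_force: 37.2
```

```bash
python3 -c "
from cov import *
shot('wrist','w13')
s=ctrl.state();print(RC.T@(s['tcp_pos']-C),s['contact_force'],s['grip_force'])"; python3 tilt.py w13
```

```text
[ 2.51  0.02 71.89] [-2.14 -0.35 -0.98] 37.164398431777954
w13 0.4212849041686001 [381.32  57.19]
```

Emit:
{"api": "drive_tool", "payload": {
  "moves": [
    [0.8,[0,0,-0.1],0],
    [0.8,[0,0,0],0],
    [0.8,[0,0,0],0]
  ]
}}

```text
t: 37.4
tcp_pos: [567.2, 349.6, 71.6]
ee_rot: [[-0.286, 0.958, -0.001], [0.958, 0.286, -0.0], [-0.0, -0.001, -1.0]]
contact_force: [-5.1, -1.7, 3.7]
gripper_width: 0.123
grip_force: 38.1
```

Emit:
{"api": "drive_tool", "payload": {
  "moves": [
    [0.8,[0,0,-0.05],0],
    [0.8,[0,0,0],0],
    [0.8,[0,0,0],0]
  ]
}}

```text
t: 37.78
tcp_pos: [567.2, 349.6, 71.5]
ee_rot: [[-0.286, 0.958, -0.001], [0.958, 0.286, -0.0], [-0.0, -0.001, -1.0]]
contact_force: [-5.3, -2.9, 5.9]
gripper_width: 0.125
grip_force: 38.4
```

```bash
python3 -c "
from cov import *
shot('wrist','w14')
s=ctrl.state();print(RC.T@(s['tcp_pos']-C),s['contact_force'],s['grip_force'])"; python3 tilt.py w14
```

```text
[ 2.42  0.03 71.53] [-5.75 -2.92  5.95] 38.359217047691345
w14 0.36511522124957824 [381.8   57.01]
```

View pics/w14.png

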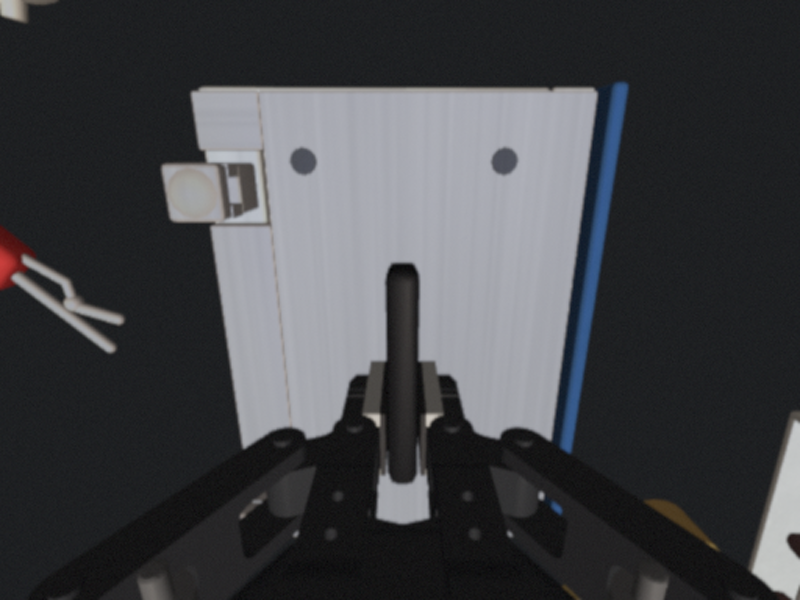

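The cover lies flat, with the left stud at (195,190) standing through its notch and its weight on the carrier. I release and rise to look for the clips.

Emit:
{"api": "drive_tool", "payload": {
  "moves": [
    [1.6,[0,0,0],0],
    [2.5,[0,0,0],0],
    [4,[0,0,0],0],
    [4,[0,0,0],0],
    [4,[0,0,1.5],0],
    [4,[0,0,3],0],
    [4,[0,0,4],0],
    [4,[-1,0,4],0]
  ]
}}

```text
t: 38.83
tcp_pos: [557.9, 349.6, 197.8]
ee_rot: [[-0.285, 0.958, 0.002], [0.958, 0.285, 0.001], [0.0, 0.002, -1.0]]
contact_force: [0.3, 0.8, -0.1]
gripper_width: 0.466
grip_force: 0.0
```

Emit:
{"api": "drive_tool", "payload": {
  "moves": [
    [6,[-3,-1,0],-0.18],
    [6,[-4,-1,0],-0.18],
    [6,[-4,-1,0],-0.18],
    [6,[-3,0,0],-0.18],
    [6,[-2,0,-1],-0.18],
    [6,[-1,0,-1],-0.18],
    [6,[0,0,0],-0.18],
    [6,[0,0,0],-0.18]
  ]
}}

```text
t: 39.83
tcp_pos: [387.5, 319.9, 176.4]
ee_rot: [[0.915, 0.403, 0.001], [0.403, -0.915, 0.001], [0.002, -0.0, -1.0]]
contact_force: [0.3, -0.3, 0.0]
gripper_width: 0.7
grip_force: 0.0
```

Emit:
{"api": "drive_tool", "payload": {
  "moves": [
    [6,[0,0,0],-0.18],
    [6,[0,0,0],-0.18],
    [6,[0,0,0],-0.18],
    [6,[0,0,0],-0.18],
    [6,[0,0,0],0],
    [6,[0,0,0],0]
  ]
}}

```text
t: 40.58
tcp_pos: [387.6, 319.8, 175.9]
ee_rot: [[0.956, -0.292, 0.001], [-0.292, -0.956, 0.0], [0.001, -0.001, -1.0]]
contact_force: [0.9, 0.1, -1.0]
gripper_width: 0.7
grip_force: 0.0
```

Run:
```python
from cov import *
im=shot("wrist","w15");M=np.load("pics/w15.npy")
s=ctrl.state();print(s["tcp_pos"],np.degrees(np.arctan2(s["ee_rot"][1,0],s["ee_rot"][0,0])),s["qpos"])
hsv=cv2.cvtColor(im,cv2.COLOR_RGB2HSV)
m=((hsv[...,0]<8)|(hsv[...,0]>172))&(hsv[...,1]>120)&(hsv[...,2]>80)
n,l,st,c=cv2.connectedComponentsWithStats(m.astype(np.uint8))
for i in range(1,n):
    if st[i,4]>60: print(st[i],c[i]*S,wrist(M,c[i],16,1))
```

```text
[387.53 319.75 175.77] -17.009288613448827 [ 25.72   1.99 107.27  -0.    70.69 132.73]
[239 178  26  30 576] [393.32 301.07] [372.12 331.11  16.  ]
[  66  207   51   85 1035] [143.78 381.92] [365.4  536.13  16.  ]
```

View pics/w15.png

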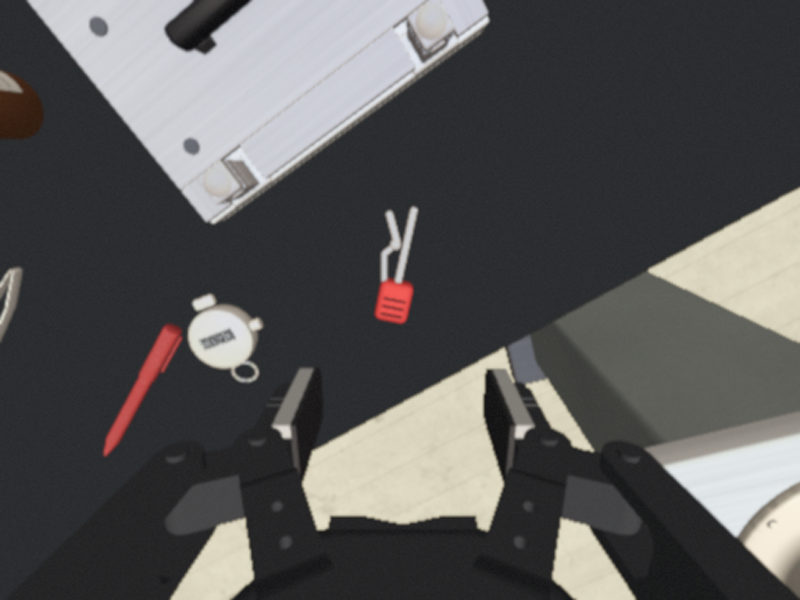

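The cover is seated with the studs through both notches, at (222,182) and (431,22). The left clip's head is at (394,301), its straight leg runs (400,282) to (415,209), and the bow is on its left. I measure this clip numerically.

Run:
```python
from cov import *
M=np.load("pics/w15.npy")
a,b=wrist(M,(400,282),10),wrist(M,(415,208),10)
d=(b-a)[:2];L=np.hypot(*d);d/=L
print("leg",a,b,L,"yaw",np.degrees(np.arctan2(d[1],d[0])))
print("tip-based head centre",b[:2]-69*d, "origin",b[:2]-42*d)
for u in [(384,280),(414,283),(406,323),(376,318)]: print(wrist(M,u,16))
print("studs L,R in carrier (z66):",[RC.T@(wrist(M,u,66)-C) for u in [(222,182),(431,22)]])
```

```text
leg [382.8  322.78  10.  ] [430.61 297.25  10.  ] 54.20068539101764 yaw -28.105676645276617
tip-based head centre [369.75 329.76] origin [393.56 317.04]
[389.25 332.71  16.  ]
[380.85 312.87  16.  ]
[353.02 327.28  16.  ]
[363.27 347.24  16.  ]
studs L,R in carrier (z66): [array([-66.67,  67.11,  66.  ]), array([-66.07, -68.91,  66.  ])]
```

Emit:
{"api": "drive_tool", "payload": {
  "moves": [
    [5,[-0.85,0.5,-3],-0.1],
    [5,[-0.8,0.5,-3],-0.095],
    [5,[0,0,-3],0],
    [5,[0,0,-3],0],
    [5,[0,0,-2],0],
    [5,[0,0,-1.5],0],
    [5,[0,0,0],0],
    [5,[0,0,0],0]
  ],
  "newtons": 60
}}

```text
t: 41.62
tcp_pos: [371.6, 330.0, 21.1]
ee_rot: [[0.881, -0.474, 0.001], [-0.474, -0.881, 0.001], [0.001, -0.001, -1.0]]
contact_force: [0.4, -0.4, 0.0]
gripper_width: 0.586
grip_force: 0.0
```

Run:
```python
from h import *
im=shot("wrist","w16");M=np.load("pics/w16.npy")
s=ctrl.state();print(s["tcp_pos"],np.degrees(np.arctan2(s["ee_rot"][1,0],s["ee_rot"][0,0])),s["contact_force"])
hsv=cv2.cvtColor(im,cv2.COLOR_RGB2HSV)
m=((hsv[...,0]<8)|(hsv[...,0]>172))&(hsv[...,1]>120)&(hsv[...,2]>80)
n,l,st,c=cv2.connectedComponentsWithStats(m.astype(np.uint8))
for i in range(1,n):
    if st[i,4]>150:
        r=cv2.minAreaRect(np.argwhere(l==i)[:,::-1].astype(np.float32));q=cv2.boxPoints(r)
        print(st[i],wrist(M,c[i],16,1),[wrist(M,u,16,1)[:2] for u in q])
```

```text
[371.72 330.14  21.33] -28.29925085030246 [-0.26 -1.24  0.52]
[ 234  222   43   54 2058] [373.73 330.16  16.  ] [array([393.98, 332.39]), array([383.08, 312.15]), array([352.61, 327.73]), array([364.31, 349.46])]
[   0  314   28   70 1477] [385.74 504.68  16.  ] [array([364.64, 536.1 ]), array([408.5 , 491.88]), array([400.53, 477.08]), array([355.78, 519.62])]
```

Emit:
{"api": "drive_tool", "payload": {
  "moves": [
    [5,[0,0,-0.5],0],
    [4,[0,0,0],0],
    [3,[0,0,0],0],
    [2,[0,0,0],0],
    [2,[0,0,0],0],
    [2,[0,0,0],0],
    [2,[0,0,0],0],
    [2,[0,0,0],0]
  ],
  "newtons": 60
}}

```text
t: 42.68
tcp_pos: [371.2, 329.9, 15.7]
ee_rot: [[0.88, -0.474, 0.001], [-0.474, -0.88, 0.0], [0.0, -0.001, -1.0]]
contact_force: [0.2, -0.1, 4.8]
gripper_width: 0.262
grip_force: 59.5
```

Emit:
{"api": "drive_tool", "payload": {
  "moves": [
    [2,[0,0,1.5],0],
    [2,[0,0,3],0],
    [2,[0,0,4],0],
    [2,[0,0,0],0],
    [2,[0,0,0],0]
  ]
}}

```text
t: 43.3
tcp_pos: [370.3, 329.4, 99.9]
ee_rot: [[0.88, -0.474, -0.001], [-0.474, -0.88, -0.0], [-0.001, 0.001, -1.0]]
contact_force: [-0.3, 0.7, -0.9]
gripper_width: 0.266
grip_force: 58.8
```

Run:
```python
from h import *
im=shot("wrist","w17")
g=cv2.cvtColor(im,cv2.COLOR_RGB2GRAY)
np.set_printoptions(linewidth=300)
for r in range(90,262,8):
    x=g[r,190:330];i=np.nonzero(x>110)[0]+190
    print(r,[ (int(k[0]),int(k[-1])) for k in np.split(i,np.nonzero(np.diff(i)>1)[0]+1) if len(k)])
print(ctrl.state()["tcp_pos"])
```

```text
90 []
98 []
106 []
114 []
122 []
130 [(253, 260)]
138 [(252, 261)]
146 [(220, 231), (252, 261)]
154 [(224, 235), (252, 261)]
162 [(229, 240), (252, 261)]
170 [(233, 244), (252, 261)]
178 [(237, 248), (252, 261)]
186 [(235, 249), (253, 261)]
194 [(229, 239), (253, 261)]
202 [(228, 236), (253, 261)]
210 [(230, 238), (253, 261)]
218 [(232, 240), (253, 261)]
226 [(235, 242), (253, 262)]
234 [(226, 234), (243, 273), (281, 289)]
242 [(224, 232), (239, 277), (283, 290), (328, 329)]
250 [(222, 231), (239, 277), (284, 292), (317, 329)]
258 [(221, 230), (239, 276), (285, 294), (308, 329)]
[369.89 329.13  99.27]
```

Emit:
{"api": "drive_tool", "payload": {
  "moves": [
    [2,[0.3,0.8,0],0.157],
    [2,[0.4,0.8,0],0.157],
    [2,[0.4,0.8,0],0.157],
    [2,[0.4,0.8,0],0.157],
    [2,[0.45,0.83,0],0.156],
    [2,[0,0,-2],0],
    [2,[0,0,-2.2],0],
    [2,[0,0,0],0]
  ]
}}

```text
t: 44.35
tcp_pos: [387.8, 368.4, 55.1]
ee_rot: [[0.958, 0.286, -0.006], [0.286, -0.958, -0.004], [-0.007, 0.002, -1.0]]
contact_force: [1.0, -0.3, -0.3]
gripper_width: 0.266
grip_force: 58.8
```

Emit:
{"api": "drive_tool", "payload": {
  "moves": [
    [2,[0,0,0],0],
    [2,[0,0,0],0]
  ]
}}

```text
t: 44.6
tcp_pos: [390.9, 370.3, 59.2]
ee_rot: [[0.958, 0.286, 0.001], [0.286, -0.958, 0.001], [0.001, -0.0, -1.0]]
contact_force: [-0.4, 0.7, -0.8]
gripper_width: 0.268
grip_force: 58.8
```

Run:
```python
from cov import *
im=shot("wrist","w18");M=np.load("pics/w18.npy")
s=ctrl.state();print(RC.T@(s["tcp_pos"]-C),np.degrees(np.arctan2(s["ee_rot"][1,0],s["ee_rot"][0,0])))
b=im[0:180,170:350,::-1];b=cv2.resize(b,(595,595),interpolation=cv2.INTER_CUBIC);cv2.imwrite("pics/c18.png",b)
# predicted: stud top corners, hole line
for p in [(-73,79,66),(-73,61,66),(-55,79,66),(-55,61,66)]:
    q=wproj(M,C+RC@np.array(p,float));print(p,q,(q-[170,0])*595/180)
```

```text
[-160.5    70.29   59.17] 16.603146674549997
(-73, 79, 66) [236.55  85.91] [219.99 283.97]
(-73, 61, 66) [279.02  85.85] [360.36 283.8 ]
(-55, 79, 66) [235.4   38.02] [216.17 125.68]
(-55, 61, 66) [280.1   37.97] [363.95 125.5 ]
```

View pics/c18.png

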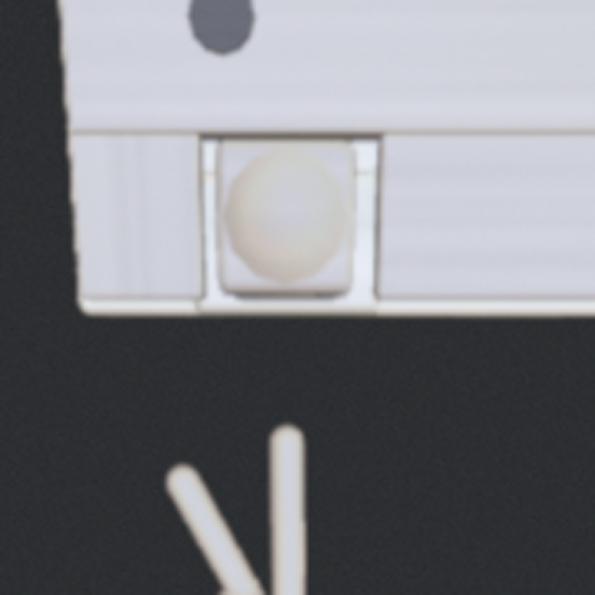

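The leg tip is at crop column 287 and the stud top is centred at column 287, so they are laterally aligned to within 0.3 mm. I correct the height by −1.5 mm and insert.

Emit:
{"api": "drive_tool", "payload": {
  "moves": [
    [2,[0,0,-0.15],0],
    [2,[0.48,0.143,0],0],
    [2,[0.48,0.143,0],0],
    [2,[0.48,0.143,0],0],
    [2,[0,0,0],0],
    [2,[0,0,0],0]
  ]
}}

```text
t: 45.4
tcp_pos: [404.7, 374.2, 56.7]
ee_rot: [[0.958, 0.286, -0.0], [0.286, -0.958, -0.0], [-0.0, 0.0, -1.0]]
contact_force: [0.2, 1.2, 0.1]
gripper_width: 0.264
grip_force: 58.8
```

Emit:
{"api": "drive_tool", "payload": {
  "moves": [
    [2,[0.29,0.086,0],0],
    [2,[0.29,0.086,0],0],
    [2,[0.29,0.086,0],0],
    [2,[0,0,0],0],
    [2,[0,0,0],0]
  ]
}}

```text
t: 46.02
tcp_pos: [413.4, 376.8, 56.8]
ee_rot: [[0.958, 0.286, -0.0], [0.286, -0.958, -0.0], [-0.0, 0.0, -1.0]]
contact_force: [-0.1, -0.3, -0.3]
gripper_width: 0.264
grip_force: 58.8
```

Emit:
{"api": "drive_tool", "payload": {
  "moves": [
    [2,[0.19,0.057,0.08],0],
    [2,[0.19,0.057,0],0],
    [2,[0.19,0.057,0],0],
    [2,[0,0,0],0],
    [2,[0,0,0],0]
  ]
}}

```text
t: 46.65
tcp_pos: [419.1, 378.5, 57.5]
ee_rot: [[0.958, 0.286, -0.0], [0.286, -0.958, -0.0], [-0.0, 0.0, -1.0]]
contact_force: [0.2, -0.1, -1.0]
gripper_width: 0.265
grip_force: 58.8
```

Emit:
{"api": "drive_tool", "payload": {
  "moves": [
    [2,[0.29,0.086,0],0],
    [2,[0.29,0.086,0],0],
    [2,[0.29,0.086,0],0],
    [2,[0,0,0],0],
    [2,[0,0,0],0]
  ]
}}

```text
t: 47.28
tcp_pos: [427.9, 381.3, 57.5]
ee_rot: [[0.958, 0.286, 0.0], [0.286, -0.958, 0.0], [0.0, -0.0, -1.0]]
contact_force: [-2.0, 1.9, -0.3]
gripper_width: 0.261
grip_force: 58.8
```

Emit:
{"api": "drive_tool", "payload": {
  "moves": [
    [2,[0.29,0.086,0],0],
    [2,[0.29,0.086,0],0],
    [2,[0.29,0.086,0],0],
    [2,[0,0,0],0],
    [2,[0,0,0],0]
  ]
}}

```text
t: 47.9
tcp_pos: [435.7, 384.1, 57.1]
ee_rot: [[0.958, 0.286, -0.002], [0.286, -0.958, 0.0], [-0.002, -0.001, -1.0]]
contact_force: [-4.2, 3.6, -0.0]
gripper_width: 0.266
grip_force: 58.9
```

Emit:
{"api": "drive_tool", "payload": {
  "moves": [
    [2,[0.29,0.086,0],0],
    [2,[0.29,0.086,0],0],
    [2,[0.29,0.086,0],0],
    [2,[0,0,0],0],
    [2,[0,0,0],0]
  ]
}}

```text
t: 48.52
tcp_pos: [445.9, 386.9, 58.0]
ee_rot: [[0.958, 0.286, 0.002], [0.286, -0.958, 0.001], [0.002, -0.001, -1.0]]
contact_force: [-0.8, 3.7, -1.6]
gripper_width: 0.262
grip_force: 59.0
```

Emit:
{"api": "drive_tool", "payload": {
  "moves": [
    [2,[0.29,0.086,0],0],
    [2,[0.29,0.086,0],0],
    [2,[0,0,0],0],
    [2,[0,0,0],0]
  ]
}}

```text
t: 49.02
tcp_pos: [451.3, 388.1, 57.6]
ee_rot: [[0.958, 0.286, 0.001], [0.286, -0.958, 0.0], [0.001, -0.0, -1.0]]
contact_force: [0.1, 4.3, -2.7]
gripper_width: 0.262
grip_force: 58.8
```

Emit:
{"api": "drive_tool", "payload": {
  "moves": [
    [2,[0.19,0.057,0],0],
    [2,[0.19,0.057,0],0],
    [2,[0,0,0],0],
    [2,[0,0,0],0]
  ]
}}

```text
t: 49.52
tcp_pos: [456.2, 389.3, 58.3]
ee_rot: [[0.958, 0.285, 0.003], [0.285, -0.958, 0.001], [0.003, -0.0, -1.0]]
contact_force: [3.4, 4.2, -0.8]
gripper_width: 0.264
grip_force: 59.0
```

Emit:
{"api": "drive_tool", "payload": {
  "moves": [
    [2,[0.14,0.043,0],0],
    [2,[0,0,0],0],
    [2,[0,0,0],0]
  ]
}}

```text
t: 49.9
tcp_pos: [456.4, 389.6, 57.7]
ee_rot: [[0.958, 0.286, 0.0], [0.286, -0.958, 0.0], [0.0, -0.0, -1.0]]
contact_force: [0.4, 3.6, -0.3]
gripper_width: 0.266
grip_force: 59.2
```

Run:
```python
from cov import *
im=shot("wrist","w19");M=np.load("pics/w19.npy")
s=ctrl.state();print(RC.T@(s["tcp_pos"]-C),s["contact_force"])
hsv=cv2.cvtColor(im,cv2.COLOR_RGB2HSV)
m=((hsv[...,0]<8)|(hsv[...,0]>172))&(hsv[...,1]>120)&(hsv[...,2]>60)
r=np.nonzero(m[:,250:265].any(1))[0];print("head rows",r.min(),r.max())
for x in (-74,-73): print("stud front px",wproj(M,C+RC@np.array((x,70,66.))),wproj(M,C+RC@np.array((x,70,50.))))
for x in (-76,-77): print("head front px pred",wproj(M,C+RC@np.array((x,70,58.))))
g=cv2.cvtColor(im,cv2.COLOR_RGB2GRAY);print("col profile",g[150:250:2,257])
# bow at tool: profile across rows behind stud
for rr in range(100,215,8): print(rr,g[rr,205:300:3])
```

```text
[-92.2   70.02  57.71] [0.87 3.7  0.07]
head rows 231 280
stud front px [257.41 234.02] [257.39 220.43]
stud front px [257.41 232.23] [257.39 218.79]
head front px pred [257.41 230.27]
head front px pred [257.41 231.96]
col profile [197 197 197 196 196 196 196 196 197 197 196 196 197 197 196 196 197 196
 197 196 196 193 139 114 170 190 191 191 193 193 193 192 191 192 190 188
 188 188 185 176 133  79  98 113 119 123 126 125 125 126]
100 [196 196 197 197 197 197 197 197 198 197 197 198 198 198 198 198 198 198
 198 199 198 198 199 199 198 199 199 199 199 199 198 199]
108 [196 195 196 196 196 196 197 196 196 196 196 196 196 196 196 196 195 195
 196 196 196 196 196 196 196 195 195 195 195 195 195 196]
116 [197 198 198 198 197 198 198 198 198 198 199 198 198 198 198 198 198 198
 199 198 198 198 197 198 196 197 198 197 197 197 197 196]
124 [197 197 197 197 197 197 197 197 197 198 197 197 197 197 197 197 197 197
 197 197 197 197 197 197 197 197 197 197 198 198 197 197]
132 [198 198 198 198 198 198 198 199 198 198 199 198 199 198 198 192 175 195
 190 194 199 198 198 198 198 198 198 198 198 19
[... 660 characters left out ...]
 186 189 189 189 189 189]
180 [198 197 194 194 193 195 195 195 194 185 168 173 192 194 182 112 161 196
 194 117 106 107 201 215 215 160 191 193 193 192 193 192]
188 [197 197 193 193 193 194 196 195 193 187 169 169 184 186 162 184 163 196
 195 186 122 111 117 214 214 154 194 195 195 195 195 195]
196 [196 197 193 192 193 193 195 192 172 196 193 179 113 114 113 114 114 114
 114 114 114 115 116 214 222 150 197 198 197 197 198 197]
204 [195 196 193 191 193 192 194 194 175 196 186 177 193 191 184 188 190 191
 193 192 191 194 195 198 214 145 196 196 196 196 196 196]
212 [ 40  40  40  41  39  40  40  39  46 183 195 153 171 180 188 190 192 192
 192 192 191 191 192 112  42  40  41  42  40  41  41  40]
```

Emit:
{"api": "drive_tool", "payload": {
  "moves": [
    [2,[0.14,0.042,0],0],
    [2,[0,0,0],0],
    [2,[0,0,0],0]
  ]
}}

```text
t: 50.32
tcp_pos: [457.2, 389.8, 57.2]
ee_rot: [[0.958, 0.286, -0.001], [0.286, -0.958, -0.001], [-0.001, 0.0, -1.0]]
contact_force: [-0.2, 2.6, -0.8]
gripper_width: 0.263
grip_force: 59.1
```

```bash
cat > clipchk.py <<'E'
from cov import *
import sys
im=shot("wrist",sys.argv[1])
s=ctrl.state();print(RC.T@(s["tcp_pos"]-C),s["contact_force"])
hsv=cv2.cvtColor(im,cv2.COLOR_RGB2HSV)
m=((hsv[...,0]<8)|(hsv[...,0]>172))&(hsv[...,1]>120)&(hsv[...,2]>60)
r=np.nonzero(m[:,250:265].any(1))[0];print("head rows",r.min(),r.max())
g=cv2.cvtColor(im,cv2.COLOR_RGB2GRAY);print(g[220:240,257])
for rr in range(124,215,8): print(rr,g[rr,214:270:2])
E
python3 clipchk.py w20
```

```text
[-91.42  69.99  57.2 ] [-1.22  2.55 -0.34]
head rows 233 280
[190 189 187 187 188 187 188 186 184 178 174 160 127 100  99 105 113 116
 120 120]
124 [197 197 197 197 197 197 197 197 197 197 197 197 197 197 196 197 197 197
 197 197 196 196 197 197 197 196 196 196]
132 [197 196 197 196 197 197 198 197 197 197 197 197 197 196 196 198 197 198
 192 160 188 195 194 181 193 197 197 197]
140 [196 197 197 196 193 185 186 193 197 192 152 113 103 104 117 159 193 197
 187 157 190 196 195 186 192 197 197 198]
148 [197 197 197 179 177 194 197 195 182 124  98  98  99  98  98  99 104 177
 192 157 188 196 195 185 194 199 198 199]
156 [196 196 196 196 196 187 172 192 196 195 188 167 160 166 184 193 196 197
 196 161 187 196 196 185 192 197 197 197]
164 [196 196 196 197 196 197 197 195 171 188 195 196 192 177 195 197 197 197
 196 158 187 196 195 186 192 198 197 198]
172 [195 194 193 193 195 194 194 194 193 189 159 182 195 197 193 176 176 178
 177 150 185 195 195 185 176 178 178 179]
180 [194 193 193 195 195 195 196 193 192 181 172 160 171 188 193 193 188 172
 152 134 183 195 196 184 153 153 152 154]
188 [192 193 191 194 195 195 195 194 191 183 145 176 170 180 187 186 174 150
 139 131 181 195 195 190 152 129 120 121]
196 [192 193 191 193 194 195 192 166 184 196 196 191 195 135 127 127 124 121
 130 115 121 129 128 127 129 119 127 127]
204 [191 193 191 191 194 194 194 185 184 195 193 187 177 187 192 192 189 186
 186 187 189 190 191 190 191 192 192 192]
212 [ 46  46  47  45  44  44  46  46  87 181 196 193 160 181 173 179 184 189
 191 192 192 192 192 192 192 191 191 190]
```

The force has dropped and the bow columns match their at-rest position, so the left cotter is home. I release it and go for the second one.

Emit:
{"api": "drive_tool", "payload": {
  "moves": [
    [3.2,[0,0,0],0],
    [4.4,[0,0,0],0],
    [4.4,[0,0,0],0],
    [4.4,[0,0,2],0],
    [5,[0,0,4],0],
    [5,[0,0,5],0],
    [5,[0,-3,2],0],
    [5,[0,-5,0],-0.1]
  ]
}}

```text
t: 51.38
tcp_pos: [459.5, 310.6, 192.3]
ee_rot: [[0.982, 0.188, 0.007], [0.188, -0.982, 0.003], [0.008, -0.001, -1.0]]
contact_force: [1.4, 0.3, -0.6]
gripper_width: 0.588
grip_force: 0.0
```

Emit:
{"api": "drive_tool", "payload": {
  "moves": [
    [5,[0,-5,0],-0.1],
    [5,[0,-5,0],-0.1],
    [5,[0,-5,0],-0.1],
    [5,[0,-5,0],-0.1],
    [5,[-0.5,-5,0],-0.1],
    [5,[-0.5,-4,0],-0.09],
    [5,[-0.5,-4,0],0],
    [5,[0,-1,0],0]
  ]
}}

```text
t: 52.38
tcp_pos: [442.9, -31.9, 189.1]
ee_rot: [[0.92, -0.392, 0.002], [-0.392, -0.92, -0.001], [0.002, 0.0, -1.0]]
contact_force: [-0.3, 0.3, -0.7]
gripper_width: 0.587
grip_force: 0.0
```

```bash
cat > head.py <<'E'
from h import *
import sys
im=shot("wrist",sys.argv[1]);M=np.load(f"pics/{sys.argv[1]}.npy")
s=ctrl.state();print(s["tcp_pos"],np.degrees(np.arctan2(s["ee_rot"][1,0],s["ee_rot"][0,0])),s["contact_force"],s["gripper_width"])
hsv=cv2.cvtColor(im,cv2.COLOR_RGB2HSV)
m=((hsv[...,0]<8)|(hsv[...,0]>172))&(hsv[...,1]>120)&(hsv[...,2]>80)
n,l,st,c=cv2.connectedComponentsWithStats(m.astype(np.uint8))
for i in range(1,n):
    if st[i,4]>150:
        q=cv2.boxPoints(cv2.minAreaRect(np.argwhere(l==i)[:,::-1].astype(np.float32)))
        w=np.array([wrist(M,u,16,1)[:2] for u in q]);e=np.diff(w,axis=0)
        print(st[i],c[i],"mean",w.mean(0),[(np.hypot(*v).round(1),np.degrees(np.arctan2(v[1],v[0])).round(1)) for v in e[:2]])
g=cv2.cvtColor(im,cv2.COLOR_RGB2GRAY)
b=(g>130).astype(np.uint8);n,l,st,c=cv2.connectedComponentsWithStats(b)
for i in range(1,n):
    if 60<st[i,4]<1500: print("bright",st[i],c[i],wrist(M,c[i],8,1)[:2])
E
python3 head.py w21
```

```text
[443.1  -31.82 188.91] -23.066545051219975 [-0.14 -0.57  0.73] 0.5857015443446448
[252 146  24  30 580] [263.33 161.01] mean [455.05 -44.27] [(np.float64(32.3), np.float64(-32.8)), (np.float64(25.1), np.float64(-122.6))]
bright [254  98  21  52 469] [263.65 123.68] [492.27 -60.81]
bright [257 150  16  10 110] [264.65 154.28] [459.86 -48.5 ]
bright [   0  159   40   69 1244] [ 13.38 191.02] [538.17 249.29]
bright [188 268  11  10  75] [193.95 271.65] [349.81 100.79]
bright [317 268  11  10  75] [320.87 271.73] [282.32 -56.66]
bright [ 349  331   49   53 1473] [367.42 360.78] [101.6  -70.42]
```

Run:
```python
from h import *
M=np.load("pics/w21.npy");im=cv2.resize(cv2.imread("pics/w21.png"),(512,384),interpolation=cv2.INTER_AREA)
g=cv2.cvtColor(im,cv2.COLOR_BGR2GRAY)
for r in range(94,152,4):
    i=np.nonzero(g[r,245:285]>100)[0]+245
    print(r,[(int(k[0]),int(k[-1])) for k in np.split(i,np.nonzero(np.diff(i)>1)[0]+1) if len(k)])
R=im[...,2].astype(int)-im[...,1]
for r in range(144,178,3):
    i=np.nonzero(R[r,240:290]>60)[0]+240
    if len(i):print("head",r,i.min(),i.max())
```

```text
94 []
98 [(271, 273)]
102 [(255, 258), (269, 274)]
106 [(255, 260), (269, 274)]
110 [(256, 261), (268, 273)]
114 [(258, 263), (268, 272)]
118 [(259, 264), (267, 272)]
122 [(259, 271)]
126 [(256, 271)]
130 [(253, 258), (265, 270)]
134 [(253, 257), (265, 269)]
138 [(254, 258), (264, 269)]
142 [(254, 258), (263, 268)]
146 [(254, 258), (263, 268)]
150 [(256, 272)]
head 147 258 262
head 150 254 274
head 153 254 275
head 156 253 275
head 159 253 274
head 162 253 274
head 165 252 273
head 168 252 273
head 171 252 272
head 174 260 270
```

Run:
```python
from h import *
M=np.load("pics/w21.npy")
a,b=wrist(M,(265.4,146),10,1),wrist(M,(272.1,97.5),10,1);d=(b-a)[:2];d/=np.hypot(*d)
print("yaw",np.degrees(np.arctan2(d[1],d[0])),"head from tip",b[:2]-69*d,"head c",wrist(M,(263.4,161),14,1))
```

```text
yaw -30.472874456700104 head from tip [454.82 -44.88] head c [454.37 -44.48  14.  ]
```

Emit:
{"api": "drive_tool", "payload": {
  "moves": [
    [5,[0.6,-0.6,-3],-0.065],
    [5,[0.55,-0.68,-3],-0.065],
    [5,[0,0,-4],0],
    [5,[0,0,-3],0],
    [5,[0,0,-2],0],
    [5,[0,0,-1.5],0],
    [5,[0,0,0],0],
    [5,[0,0,0],0]
  ],
  "newtons": 60
}}

```text
t: 53.42
tcp_pos: [455.0, -42.8, 23.5]
ee_rot: [[0.863, -0.505, 0.002], [-0.505, -0.863, -0.001], [0.002, -0.0, -1.0]]
contact_force: [0.3, 0.2, 0.7]
gripper_width: 0.59
grip_force: 0.0
```

```bash
python3 head.py w22 | head -3
python3 - <<'E'
import cv2,numpy as np
im=cv2.resize(cv2.imread("pics/w22.png"),(512,384),interpolation=cv2.INTER_AREA);g=cv2.cvtColor(im,cv2.COLOR_BGR2GRAY)
for r in range(120,250,12):
    i=np.nonzero(g[r,200:320]>100)[0]+200
    print(r,[(int(k[0]),int(k[-1])) for k in np.split(i,np.nonzero(np.diff(i)>1)[0]+1) if len(k)])
E
```

```text
[455.12 -42.95  23.62] -30.36692855081216 [ 0.06 -0.3   0.46] 0.5845480006972231
[ 239  218   43   54 2019] [259.77 245.07] mean [456.56 -45.59] [(np.float64(23.3), np.float64(-120.4)), (np.float64(34.4), np.float64(151.2))]
bright [256 126  10  98 854] [260.61 174.72] [490.79 -66.  ]
120 []
132 [(256, 266)]
144 [(227, 238), (256, 266)]
156 [(234, 244), (256, 266)]
168 [(240, 250), (256, 265)]
180 [(240, 254), (256, 265)]
192 [(232, 240), (256, 265)]
204 [(234, 242), (256, 265)]
216 [(237, 245), (255, 264)]
228 [(242, 278)]
240 [(200, 207), (241, 279), (308, 316)]
```

Emit:
{"api": "drive_tool", "payload": {
  "moves": [
    [5,[-0.08,-0.14,-0.4],0],
    [4,[0,0,-0.38],0],
    [3,[0,0,0],0],
    [2,[0,0,0],0],
    [2,[0,0,0],0],
    [2,[0,0,0],0],
    [2,[0,0,0],0],
    [2,[0,0,0],0]
  ],
  "newtons": 60
}}

```text
t: 54.48
tcp_pos: [453.5, -44.3, 14.9]
ee_rot: [[0.863, -0.506, 0.0], [-0.506, -0.863, -0.0], [0.0, -0.0, -1.0]]
contact_force: [0.4, -0.3, 1.5]
gripper_width: 0.262
grip_force: 58.9
```

Emit:
{"api": "drive_tool", "payload": {
  "moves": [
    [2,[0,0,1.5],0],
    [2,[0,0,3],0],
    [2,[0,0,4],0],
    [2,[0,0,0],0],
    [2,[0,0,0],0]
  ]
}}

```text
t: 55.1
tcp_pos: [453.0, -44.1, 99.8]
ee_rot: [[0.863, -0.506, -0.0], [-0.506, -0.863, 0.0], [-0.0, 0.0, -1.0]]
contact_force: [0.2, 0.2, -0.4]
gripper_width: 0.262
grip_force: 58.7
```

Run:
```python
from cov import *
im=shot("wrist","w23");g=cv2.cvtColor(im,cv2.COLOR_RGB2GRAY)
for r in range(118,235,12):
    i=np.nonzero(g[r,200:320]>110)[0]+200
    print(r,[(int(k[0]),int(k[-1])) for k in np.split(i,np.nonzero(np.diff(i)>1)[0]+1) if len(k)])
p=ctrl.state()["tcp_pos"];print(p); print("goal",C+RC@np.array([-161.5,-70,0]),C+RC@np.array([-161.5,-70,0])-p)
```

```text
118 []
130 [(252, 261)]
142 [(220, 230), (252, 261)]
154 [(226, 236), (252, 261)]
166 [(232, 243), (252, 261)]
178 [(236, 249), (252, 261)]
190 [(230, 240), (253, 261)]
202 [(229, 236), (253, 261)]
214 [(232, 239), (253, 261)]
226 [(235, 242), (253, 262)]
[452.55 -43.88  99.09]
goal [430.14 235.59   0.  ] [-22.41 279.47 -99.09]
```

Emit:
{"api": "drive_tool", "payload": {
  "moves": [
    [2,[-0.28,3.5,0],0.103],
    [2,[-0.28,3.5,0],0.103],
    [2,[-0.28,3.5,0],0.103],
    [2,[-0.28,3.5,0],0.103],
    [2,[-0.28,3.5,0],0.103],
    [2,[-0.28,3.5,0],0.103],
    [2,[-0.28,3.5,0],0.103],
    [2,[-0.28,3.5,0],0.1]
  ]
}}

```text
t: 56.15
tcp_pos: [429.6, 236.6, 98.3]
ee_rot: [[0.957, 0.29, -0.003], [0.29, -0.957, -0.001], [-0.003, -0.0, -1.0]]
contact_force: [0.5, 0.5, -0.4]
gripper_width: 0.264
grip_force: 58.8
```

Emit:
{"api": "drive_tool", "payload": {
  "moves": [
    [2,[0,0,-2],0],
    [2,[0,0,-2.2],0],
    [2,[0,0,0],0],
    [2,[0,0,0],0],
    [2,[0,0,0],0]
  ]
}}

```text
t: 56.78
tcp_pos: [431.7, 235.9, 58.6]
ee_rot: [[0.958, 0.287, 0.001], [0.287, -0.958, 0.0], [0.001, 0.0, -1.0]]
contact_force: [0.0, 0.3, -0.9]
gripper_width: 0.266
grip_force: 58.9
```

```bash
cat > stud.py <<'E'
from cov import *
import sys
im=shot("wrist",sys.argv[1]);M=np.load(f"pics/{sys.argv[1]}.npy");g=cv2.cvtColor(im,cv2.COLOR_RGB2GRAY)
s=ctrl.state();print(RC.T@(s["tcp_pos"]-C),np.degrees(np.arctan2(s["ee_rot"][1,0],s["ee_rot"][0,0])),s["contact_force"])
sy=float(sys.argv[2])
for p in [(-73,sy+9,66),(-73,sy-9,66),(-55,sy+9,66)]: print(p,wproj(M,C+RC@np.array(p,float)))
for r in range(50,86,6): print(r,g[r,222:292:2])
for r in range(130,170,12): print(r,[int(v) for v in np.nonzero(g[r,245:275]>110)[0]+245][::99] , np.nonzero(g[r,245:275]>110)[0].mean()+245)
E
python3 stud.py w24 -70
python3 - <<'E'
import cv2
g=cv2.cvtColor(cv2.resize(cv2.imread("pics/w18.png"),(512,384),interpolation=cv2.INTER_AREA),cv2.COLOR_BGR2GRAY)
print("left ref")
for r in range(50,86,12): print(r,g[r,222:292:2])
E
```

```text
[-160.    -70.17   58.62] 16.648092073620713 [-0.99 -0.31 -0.96]
(-73, -61.0, 66) [235.56  87.15]
(-73, -79.0, 66) [278.15  87.14]
(-55, -61.0, 66) [234.38  39.18]
50 [212 212 211 199 190 239 193 202 212 211 211 208 204 204 206 208 209 210
 209 210 210 210 211 212 211 211 209 206 239 239 226 161 214 217 217]
56 [214 214 214 204 180 230 191 200 210 199 196 203 206 209 209 211 210 210
 210 211 211 211 209 208 210 212 210 204 233 234 219 173 214 216 216]
62 [213 213 213 207 185 231 188 197 192 193 200 205 207 208 210 209 210 210
 209 210 210 210 209 209 208 208 211 211 233 233 213 182 215 216 215]
68 [213 213 213 210 175 224 195 190 184 189 196 201 203 203 205 207 207 208
 208 208 208 207 208 207 206 206 211 207 229 230 199 187 215 215 215]
74 [212 211 211 209 169 229 196 197 192 185 192 198 200 202 202 203 205 206
 207 208 208 208 207 206 205 208 210 221 237 236 188 193 215 215 216]
80 [211 211 211 210 173 232 212 201 217 213 189 185 189 194 197 199 202 203
 203 203 203 201 200 204 216 217 214 221 239 238 185 192 215 214 215]
130 [252] 256.5
142 [252] 257.0
154 [252] 257.0
166 [252] 257.0
left ref
50 [210 208 207 208 174 220 217 187 208 209 208 199 198 201 203 205 205 206
 206 206 207 206 205 207 210 210 208 201 220 231 225 162 194 207 207]
62 [209 209 208 207 181 214 216 184 186 185 192 199 202 203 204 205 206 206
 207 207 206 206 206 205 204 202 206 205 221 229 217 155 204 209 210]
74 [210 208 208 206 195 205 222 187 202 184 181 186 191 196 197 198 200 202
 203 202 204 202 201 201 201 203 208 206 229 233 217 162 208 211 212]
```

Emit:
{"api": "drive_tool", "payload": {
  "moves": [
    [2,[-0.01,0.04,-0.12],0],
    [2,[0.48,0.143,0],0],
    [2,[0.48,0.143,0],0],
    [2,[0.48,0.143,0],0],
    [2,[0,0,0],0],
    [2,[0,0,0],0]
  ]
}}

```text
t: 57.58
tcp_pos: [445.1, 240.5, 56.5]
ee_rot: [[0.958, 0.287, -0.0], [0.287, -0.958, -0.0], [-0.0, -0.0, -1.0]]
contact_force: [-0.0, 0.2, -1.2]
gripper_width: 0.268
grip_force: 58.9
```

Emit:
{"api": "drive_tool", "payload": {
  "moves": [
    [2,[0.29,0.086,0],0],
    [2,[0.29,0.086,0],0],
    [2,[0.29,0.086,0],0],
    [2,[0,0,0],0],
    [2,[0,0,0],0]
  ]
}}

```text
t: 58.2
tcp_pos: [453.9, 243.0, 56.5]
ee_rot: [[0.958, 0.287, -0.0], [0.287, -0.958, -0.0], [-0.0, -0.0, -1.0]]
contact_force: [-0.4, 0.1, -0.9]
gripper_width: 0.261
grip_force: 58.9
```

Entered without force. I continue as with the first one.

Emit:
{"api": "drive_tool", "payload": {
  "moves": [
    [2,[0.19,0.057,0.06],0],
    [2,[0.19,0.057,0],0],
    [2,[0.19,0.057,0],0],
    [2,[0,0,0],0],
    [2,[0,0,0],0]
  ]
}}

```text
t: 58.82
tcp_pos: [459.6, 244.8, 57.2]
ee_rot: [[0.958, 0.287, -0.0], [0.287, -0.958, -0.0], [-0.0, -0.0, -1.0]]
contact_force: [-0.3, -1.0, -1.2]
gripper_width: 0.262
grip_force: 58.9
```

Emit:
{"api": "drive_tool", "payload": {
  "moves": [
    [2,[0.29,0.086,0],0],
    [2,[0.29,0.086,0],0],
    [2,[0.29,0.086,0],0],
    [2,[0,0,0],0],
    [2,[0,0,0],0]
  ]
}}

```text
t: 59.45
tcp_pos: [468.3, 247.5, 57.1]
ee_rot: [[0.958, 0.287, -0.0], [0.287, -0.958, 0.0], [-0.0, -0.0, -1.0]]
contact_force: [-1.7, 2.6, -1.6]
gripper_width: 0.26
grip_force: 58.8
```

Emit:
{"api": "drive_tool", "payload": {
  "moves": [
    [2,[0.29,0.086,0],0],
    [2,[0.29,0.086,0],0],
    [2,[0.29,0.086,0],0],
    [2,[0,0,0],0],
    [2,[0,0,0],0]
  ]
}}

```text
t: 60.08
tcp_pos: [477.4, 250.3, 57.4]
ee_rot: [[0.958, 0.287, 0.001], [0.287, -0.958, 0.001], [0.001, -0.0, -1.0]]
contact_force: [-2.3, 5.1, -1.8]
gripper_width: 0.265
grip_force: 58.9
```

Emit:
{"api": "drive_tool", "payload": {
  "moves": [
    [2,[0.29,0.086,0],0],
    [2,[0.29,0.086,0],0],
    [2,[0.29,0.086,0],0],
    [2,[0,0,0],0],
    [2,[0,0,0],0]
  ]
}}

```text
t: 60.7
tcp_pos: [486.5, 252.8, 57.7]
ee_rot: [[0.958, 0.287, 0.002], [0.287, -0.958, 0.001], [0.002, -0.0, -1.0]]
contact_force: [-0.3, 5.1, -1.6]
gripper_width: 0.26
grip_force: 59.0
```

Emit:
{"api": "drive_tool", "payload": {
  "moves": [
    [2,[0.29,0.086,0],0],
    [2,[0.29,0.086,0],0],
    [2,[0,0,0],0],
    [2,[0,0,0],0]
  ]
}}

```text
t: 61.2
tcp_pos: [492.8, 254.4, 57.9]
ee_rot: [[0.958, 0.286, 0.003], [0.286, -0.958, 0.001], [0.003, 0.0, -1.0]]
contact_force: [0.4, 4.0, -1.9]
gripper_width: 0.262
grip_force: 59.0
```

Emit:
{"api": "drive_tool", "payload": {
  "moves": [
    [2,[0.19,0.057,0],0],
    [2,[0.19,0.057,0],0],
    [2,[0,0,0],0],
    [2,[0,0,0],0]
  ]
}}

```text
t: 61.7
tcp_pos: [495.3, 255.2, 57.0]
ee_rot: [[0.958, 0.287, -0.0], [0.287, -0.958, -0.0], [-0.0, 0.0, -1.0]]
contact_force: [0.1, 2.0, 0.3]
gripper_width: 0.267
grip_force: 59.1
```

Emit:
{"api": "drive_tool", "payload": {
  "moves": [
    [2,[0.12,0.036,0],0],
    [2,[0.07,0.021,0],0],
    [2,[0,0,0],0],
    [2,[0,0,0],0]
  ]
}}

```text
t: 62.2
tcp_pos: [496.9, 255.9, 57.0]
ee_rot: [[0.958, 0.287, -0.001], [0.287, -0.958, -0.0], [-0.001, -0.0, -1.0]]
contact_force: [-1.8, 1.4, -0.6]
gripper_width: 0.262
grip_force: 59.1
```

```bash
python3 clipchk.py w25
```

```text
[-91.69 -69.66  56.99] [-2.15  2.02 -0.01]
head rows 233 278
[197 194 193 193 193 192 192 192 191 187 180 170 153 127 117 120 122 124
 126 128]
124 [198 198 199 199 199 199 199 199 199 200 199 199 198 199 199 199 199 199
 199 199 198 198 198 200 199 200 200 200]
132 [200 200 200 200 200 200 201 201 200 201 201 200 200 201 200 200 201 201
 192 162 196 202 201 190 195 201 201 201]
140 [199 200 198 177 185 197 195 177 192 200 200 199 199 200 200 199 200 200
 194 162 194 201 200 191 196 201 199 194]
148 [199 198 199 197 179 188 201 202 200 186 188 200 200 200 199 199 199 199
 198 166 192 201 201 192 195 199 186 106]
156 [202 203 203 203 203 203 193 181 199 202 201 192 194 203 204 204 204 204
 204 165 192 201 200 193 200 205 205 205]
164 [202 202 202 202 202 202 202 201 198 176 197 201 201 195 185 202 202 203
 202 167 190 201 201 195 199 202 202 203]
172 [183 182 181 182 182 182 182 182 183 178 150 156 193 201 201 197 171 155
 156 143 189 202 201 196 166 156 158 157]
180 [198 198 199 199 199 198 198 199 199 197 147 159 191 200 202 201 199 191
 161 150 187 201 201 194 172 171 171 175]
188 [199 200 199 199 198 199 198 199 195 170 190 200 199 179 131 133 125 124
 133 127 185 200 201 193 147 133 126 125]
196 [200 200 199 199 199 199 192 182 201 201 190 215 220 167 137 134 133 128
 143 133 134 142 142 138 142 138 130 135]
204 [198 198 197 197 197 197 197 190 183 201 200 192 192 186 197 197 196 193
 192 192 194 195 196 196 196 197 197 197]
212 [ 44  44  45  46  44  45  45  43  63 174 201 200 172 183 182 182 187 193
 195 197 197 197 198 197 197 197 197 195]
```

The pattern matches the first clip's, so this bow is snapped too. I release, retreat and check both numerically.

Emit:
{"api": "drive_tool", "payload": {
  "moves": [
    [3.2,[0,0,0],0],
    [4.4,[0,0,0],0],
    [4.4,[0,0,0],0],
    [4.4,[0,0,2],0],
    [5,[0,0,4],0],
    [5,[-2,0,4],0],
    [5,[-4,2,2],0],
    [5,[-3,4,0],0]
  ]
}}

```text
t: 63.25
tcp_pos: [407.8, 316.4, 179.8]
ee_rot: [[0.959, 0.285, 0.005], [0.285, -0.959, 0.002], [0.005, -0.0, -1.0]]
contact_force: [0.5, 0.6, 0.6]
gripper_width: 0.583
grip_force: 0.0
```

Emit:
{"api": "drive_tool", "payload": {
  "moves": [
    [5,[0,3,0],0],
    [5,[0,0,0],0],
    [5,[0,0,0],0]
  ]
}}

```text
t: 63.62
tcp_pos: [407.4, 345.5, 177.1]
ee_rot: [[0.958, 0.287, -0.0], [0.287, -0.958, -0.001], [-0.0, 0.001, -1.0]]
contact_force: [-0.1, -0.3, -0.0]
gripper_width: 0.583
grip_force: 0.0
```

Run:
```python
from cov import *
im=shot("wrist","w26");M=np.load("pics/w26.npy")
hsv=cv2.cvtColor(im,cv2.COLOR_RGB2HSV);g=cv2.cvtColor(im,cv2.COLOR_RGB2GRAY)
m=((hsv[...,0]<8)|(hsv[...,0]>172))&(hsv[...,1]>120)&(hsv[...,2]>80)
n,l,st,c=cv2.connectedComponentsWithStats(m.astype(np.uint8))
for i in range(1,n):
    if st[i,4]>60: print(st[i],"carrier",RC.T@(wrist(M,c[i],56,1)-C))
for n,p in dict(FL=(72,104,34),FR=(72,-104,34),NL=(-74,104,34),NR=(-74,-104,34)).items():
    q=wproj(M,C+RC@np.array(p,float));u,v=np.round(q).astype(int);print(n,q,g[max(v-8,0):v+9:2,min(max(u,0),511)] if 0<=v<384 else "", g[min(max(v,0),383),max(u-8,0):u+9:2])
# leg/bow tip pixels behind each stud (at leg height)
for y in (70,-70):
    q=wproj(M,C+RC@np.array((-24,y,44.)));print("tip px",q)
print(ctrl.state()["tcp_pos"])
```

```text
[211 107  31  36 916] carrier [-91.55  69.5   56.  ]
[358 107  34  35 934] carrier [-90.92 -64.22  56.  ]
[  17  139  107   53 1366] carrier [-128.02  213.61   56.  ]
FL [178.08 -90.64]  [ 43  45  46  46  44  44  43  99 202]
FR [441.9  -90.49]  [45 44 44 45 47 45 45 44 45]
NL [192.42 103.91] [172 164 140 135 119  59  46  44  44] [ 42  47  46  46 119 198 204 204 203]
NR [408.73 103.86] [188 181 160 131  71  43  43  43  42] [207 202 141 115  71  48  45  46  45]
tip px [224.58  43.54]
tip px [386.02  43.53]
[407.51 345.21 177.05]
```

```bash
python3 -c "
from station import ctrl
print(ctrl.close_job())"
```

```text
the job is handed in; nothing more can be done
None
```

All three dishes are in the carrier, the cover was set far edge first and lowered flat over the studs, both cotters read as snapped home in the wrist images, and the job is handed in at about 64 s.

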